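# Restock the buckle caddy

## Task

Restock the bench caddy. Start each canister upright in a well of its own with its grip bar roughly crosswise to the caddy's long side, then press and twist it down until it sits fully home with the bar in line with the long side; carry the sorting tray over the open compartment and tip it so its buckles slide in, put in the loose buckles from the bench too, and set the empty tray flat back on the bench, clear of the caddy. When all the buckles are in, swing the flap fully shut so its tab drops inside the rim, and leave the mallet, glue jar and punch block where they are.

Things in the scene. Friction and masses are not known exactly. Their poses are not given: they have to be found in the camera images.
- caddy: plywood bench caddy fixed to the bench; origin on the bench under its middle, z up, x along its short side (170 mm), y along its long side (260 mm). Its +y part is an open compartment (outside x -85 to 85, y -30 to 130, walls 80 mm tall, 6 mm thick, floor 6 mm). Its -y part is a block 55 mm tall (y -130 to -30) with two round wells
- well1 (a point): centre of a well's mouth on the block, 55 mm above the bench; well 68 mm in diameter, 45 mm deep. From 8 mm down four sprung rubber pads grip a 60 mm canister: pushed straight it takes 10 to 20 N all the way, less while being turned; it stays at the depth it is left. Home on the well floor, 35 mm of its body shows above the block and its listed point is 64 mm above the bench
- well2 (a point): the same for the other well, 86 mm from the first along the caddy's x
- bay (a point): centre of the compartment's inner floor (inside 158 x 148 mm, 74 mm deep)
- flap (a joint): aluminium flap over the compartment, hinged along the compartment's +y edge: 0 = shut, flat on the rim with its tab inside; grows as it opens; 1.7 to 2.0 at the start (a little past upright), at most 2.1. Its stiff hinge stays where it is left and takes under 2 N at the free edge to move. Open, it stands up to about 240 mm above the bench
- flap_hinge (a point): middle of the flap's hinge line, 81 mm above the bench; the line runs along the caddy's x
- flap_edge (a point): middle of the flap's free edge, 160 mm from the hinge line; the flap is 168 mm wide, 4 mm thick, and carries a 90 mm wide tab that hangs 16 mm below it, 10 mm in from the edge
- tray_grip (a point): centre of the upright grip plate at the back of the aluminium sorting tray: plate 50 mm wide (y), 12 mm thick (x), its top 64 mm and this point 44 mm above the tray's underside. Tray 150 mm long (x), 124 mm wide (y), floor 4 mm, side and back walls 18 mm high, no wall at its lip end (-x), 0.18 kg empty. Axes: x from lip to grip plate, z up
- tray_lip (a point): middle of the tray's open lip, on top of its floor: 144 mm from the grip plate along -x, 4 mm above the underside. Buckles lie still on the level tray and slide off it at 25 to 36 degrees of tilt
- C1_mid (a point): lidded steel canister of rivets, upright: 60 mm diameter, body 80 mm tall, with a black grip bar across its lid (44 mm long along its x, 14 mm thick along its y, 28 mm tall, so 108 mm tall in all), about 0.3 kg; point on its axis 54 mm above its underside. May be absent
- C2_mid (a point): lidded steel canister of rivets, upright: 60 mm diameter, body 80 mm tall, with a black grip bar across its lid (44 mm long along its x, 14 mm thick along its y, 28 mm tall, so 108 mm tall in all), about 0.3 kg; point on its axis 54 mm above its underside. May be absent
- B1_mid (a point): brass harness buckle: rectangular frame 60 x 46 mm (long side along its x), 13 mm thick, bars 9 mm wide round an open middle 42 x 28 mm, 55 g; point at its centre, 6.5 mm above its underside; z normal to the frame; starts lying on the tray, or is absent
- B2_mid (a point): brass harness buckle: rectangular frame 60 x 46 mm (long side along its x), 13 mm thick, bars 9 mm wide round an open middle 42 x 28 mm, 55 g; point at its centre, 6.5 mm above its underside; z normal to the frame; starts lying on the tray, or is absent
- B3_mid (a point): brass harness buckle: rectangular frame 60 x 46 mm (long side along its x), 13 mm thick, bars 9 mm wide round an open middle 42 x 28 mm, 55 g; point at its centre, 6.5 mm above its underside; z normal to the frame; starts lying on the tray, or is absent
- B4_mid (a point): brass harness buckle: rectangular frame 60 x 46 mm (long side along its x), 13 mm thick, bars 9 mm wide round an open middle 42 x 28 mm, 55 g; point at its centre, 6.5 mm above its underside; z normal to the frame; starts lying on the tray, or is absent
- S1_mid (a point): brass harness buckle: rectangular frame 60 x 46 mm (long side along its x), 13 mm thick, bars 9 mm wide round an open middle 42 x 28 mm, 55 g; point at its centre, 6.5 mm above its underside; z normal to the frame; starts lying on the bench beyond the caddy, or is absent
- S2_mid (a point): brass harness buckle: rectangular frame 60 x 46 mm (long side along its x), 13 mm thick, bars 9 mm wide round an open middle 42 x 28 mm, 55 g; point at its centre, 6.5 mm above its underside; z normal to the frame; starts lying on the bench beyond the caddy, or is absent
- mallet: wooden mallet lying on the bench, 215 mm long, head 90 mm wide and 56 mm in diameter; a bystander, origin at bench height near its middle
- pot: amber glue jar, 68 mm in diameter, 100 mm tall; a bystander, origin at the middle of its underside
- punches: wooden block 70 x 130 x 45 mm with steel punches standing in it to 105 mm; a bystander, origin at the middle of its underside
Not all that is in view belongs to the job. Leave any black, green or turquoise look-alike of the part that bears S2_mid alone.

How it is judged:
On the way, in this order (a step that is already met when the one before it is completed fails the run):
1. the tray, with buckles on it, is tipped (more than 17 degrees) with its lip over the open compartment (angle between tray_lip's own z axis and vertical above 0.3 rad and x of tray_lip in the frame of caddy between -0.085 and 0.085 m and y of tray_lip in the frame of caddy between -0.03 and 0.13 m and z of tray_lip in the frame of caddy above 0.04 m and value of joint flap above 1 rad and distance between any of B1_mid, B2_mid, B3_mid, B4_mid and tray_lip below 0.16 m), for 0.1 s.
2. all buckles are in the compartment and the flap is shut (value of joint flap below 0.06 rad and x of B1_mid in the frame of caddy between -0.081 and 0.081 m and y of B1_mid in the frame of caddy between -0.026 and 0.126 m and z of B1_mid in the frame of caddy between 0 and 0.075 m and x of B2_mid in the frame of caddy between -0.081 and 0.081 m and y of B2_mid in the frame of caddy between -0.026 and 0.126 m and z of B2_mid in the frame of caddy between 0 and 0.075 m and x of B3_mid in the frame of caddy between -0.081 and 0.081 m and y of B3_mid in the frame of caddy between -0.026 and 0.126 m and z of B3_mid in the frame of caddy between 0 and 0.075 m and x of B4_mid in the frame of caddy between -0.081 and 0.081 m and y of B4_mid in the frame of caddy between -0.026 and 0.126 m and z of B4_mid in the frame of caddy between 0 and 0.075 m and x of S1_mid in the frame of caddy between -0.081 and 0.081 m and y of S1_mid in the frame of caddy between -0.026 and 0.126 m and z of S1_mid in the frame of caddy between 0 and 0.075 m and x of S2_mid in the frame of caddy between -0.081 and 0.081 m and y of S2_mid in the frame of caddy between -0.026 and 0.126 m and z of S2_mid in the frame of caddy between 0 and 0.075 m), for 0.2 s.
At the end, for the whole second after the job is handed in: Canisters in wells: within 4 mm of centre, upright, within 3 mm of the floor, bar within 12 degrees of the long side. All buckles in the compartment below the rim; flap shut (below 0.06 rad); tray flat on the bench, outside the caddy (all of step 2 and (horizontal distance between C1_mid and well1 below 0.004 m or horizontal distance between C1_mid and well2 below 0.004 m) and z of each of C1_mid, C2_mid in the frame of caddy below 0.067 m and angle between each of C1_mid, C2_mid's own z axis and vertical below 0.06 rad and angle between the x axis of each of C1_mid, C2_mid and the y axis of caddy, either way round below 0.22 rad and (horizontal distance between C2_mid and well1 below 0.004 m or horizontal distance between C2_mid and well2 below 0.004 m) and angle between tray_lip's own z axis and vertical below 0.08 rad and height (world z) of tray_lip below 0.012 m and horizontal distance between tray_grip and bay above 0.085 m); the robot touches nothing.
It fails at once if a canister is pushed into a well with its grip bar already in line with the caddy's long side (less than 34 degrees off while it is 3 to 11 mm below the mouth) ((horizontal distance between C1_mid and well1 below 0.008 m or horizontal distance between C1_mid and well2 below 0.008 m) and z of C1_mid in the frame of caddy between 0.098 and 0.106 m and angle between the x axis of C1_mid and the y axis of caddy, either way round below 0.6 rad).
It fails at once if a canister is pushed into a well with its grip bar already in line with the caddy's long side (less than 34 degrees off while it is 3 to 11 mm below the mouth) ((horizontal distance between C2_mid and well1 below 0.008 m or horizontal distance between C2_mid and well2 below 0.008 m) and z of C2_mid in the frame of caddy between 0.098 and 0.106 m and angle between the x axis of C2_mid and the y axis of caddy, either way round below 0.6 rad).
It fails at once if the mallet is knocked more than 4 cm out of place (distance of mallet from where it was at the start of the episode above 0.04 m).
It fails at once if the glue jar is knocked more than 4 cm out of place (distance of pot from where it was at the start of the episode above 0.04 m).
It fails at once if the punch block is knocked more than 4 cm out of place (distance of punches from where it was at the start of the episode above 0.04 m).
Of B1, B2, B3, B4 only 2 to 4 are there at a start; the rules pass over those that are not, and their reading is None.
Of S1, S2 only 1 to 2 are there at a start; the rules pass over those that are not, and their reading is None.
Of C1, C2 only 1 to 2 are there at a start; the rules pass over those that are not, and their reading is None.
At some moment in a run one of S1, S2, C1, C2 may be knocked a few centimetres aside while the robot is not near it.
It also fails if it takes over 210 s, if anything falls off the work surface, if the arm or the gripper's body presses on something with over 40 N, if the wrist force passes 120 N, or if a joint passes its speed limit or range.

## Robot

A 6-joint arm with a two-finger parallel gripper is mounted at the origin on the work surface. World frame = base frame: x ahead of the robot, y to its left, z up, the work surface at z = 0. Lengths are in m, angles in rad, forces in N, time in s.
With the tool pointing down it reaches from about 0.25 to 0.775 m from the base axis. Payload 4 kg.
Tool frame: the origin (TCP) lies between the finger pads; the fingertips stand 14 mm ahead of it and the grasp point (between the pads) lies 5 mm behind it; z points along the fingers, y is the direction in which the jaws open and shut (so a half turn about z gives the same grasp; the last joint's range is limited). The gripper opens to 94 mm and grips with 3 to 60 N. Pads are 16 mm wide; open, the fingers measure 119 mm over their backs; the gripper's body (75 mm by 177 mm) begins 78 mm behind the grasp point.
Start: joints at [1.132, 0.087, 1.371, -0, 1.684, -0.103], TCP at [0.181, 0.519, 0.22] pointing down, gripper open.
Joint ranges: [-3.1, 3.1], [-0.76, 2.03], [0.27, 2.55], [-1.08, 4.22], [0.17, 2.65], [-2.57, 2.57]. Speed limits (rad/s): [2.79, 2.79, 3.14, 3.14, 3.14, 3.14].

## Interface

Orientations are given as [roll, pitch, yaw] about the fixed x, y, z axes, in that order (R = Rz(yaw) Ry(pitch) Rx(roll)).
In Python, from bench import robot, cams, spotter gives the robot as it stands.
- The arm moves only by the shell command python3 -m inch 'ROWS'. ROWS is JSON, a list of rows, each an object of numbers: "grip": the opening, from 0 (shut) to 1 (fully open); "dx", "dy", "dz": the shift along the tool's x, y, z in units of 25 mm (1.0 is 25 mm); "rx", "ry", "rz": the turn, a rotation vector about the tool's x, y, z in units of 5 degrees (1.0 is 5 degrees). A call has 1 to 12 rows; each row shifts and turns the pose as measured when the row begins, along the tool's axes as they then stand; what a row does not reach is not made up. A row lasts 1/8 s, in which the tool goes at most 62.5 mm and 10.7 degrees, less where a joint would pass 70% of its speed; a pose out of reach is approached as far as the arm can. A call is refused whole if a number of a shift passes 1 or a number of a turn 1, either way. A call with a gripper value outside its range is refused whole. The fingers move at their own pace and stop on an object; the grip force is fixed at half the most. Time passes only in rows, so rows that do not move let the fingers close. It gives the time, the measured TCP pose, the force and the opening at its end, in the units of the state.
- robot.get_obs(): the state, without advancing time (a new reading comes with each control period).
- cams.snapshot(name): name is "scene" or "top" or "wrist"; returns a dict with "frame" (400x640x3 uint8, red, green, blue), "intrinsics" (3x3 intrinsics, pixels), "eye" and "orientation" of the camera in the world. Camera axes: x right, y up, looking along -z (the intrinsics and any distortion apply to the point x, -y, -z); pixel columns grow to the right and rows downward; lengths in m; the calibration is good to about 2 mm. A picture is of the moment at which its call begins. There is no depth.
- robot.close_job(): hands the job in, once; it reports no verdict.
Trained networks look in a picture, given as the dict that the camera call returned (one of the last four; its "shot" number tells which), for a name from the list of things; names that differ only in an ending like _2 or _b are one class to them, and where a whole thing is asked for, a point or a joint stands for the part that bears it (a point fixed in the world has none). Each returns a list of dicts, best first, with "score" (0 to 1); they miss things now and then, are a little off and sometimes report something else, mostly with a low value. They report only what shows in the picture. A call takes as long as a camera call. They do not tell look-alikes from the thing itself.
- spotter.regions_of(picture, query): "pixels" (400x640 bool, what is visible of it) and "extent" ([left, top, right, bottom] in pixels, round what is visible of it).
- spotter.place_of(picture, query): "pixel" ([column, row] in pixels: a listed point, or the origin of a listed thing).
The state is a dict: "time": time; "joint_positions": joint angles; "qvel": joint speeds; "joint_torque": joint torques, N m; "tool_pos": TCP position; "ee_rot": TCP orientation; "wrist_force": force on the tool from outside, world axes, zero at the start; "wrist_torque": the same for the moment, N m; "width": finger opening in m.
Only numpy, scipy, OpenCV 4.12 (cv2) and the standard library are available. Lean on these libraries where they do the work, as an engineer would, in place of code of your own. Each camera call takes 0.05 s, during which the arm holds its last target.

## Working session

There is one attempt and no reset: what is moved stays moved. The work goes in short steps, Python scripts to look and compute and a shell command to move; the robot and the scene stay as the last step left them, time stands still between calls to the robot, and variables do not carry over. Pictures are saved under pics/ and viewed, and the job is handed in when it is done.

I'll start by looking at the scene.

```bash
ls; mkdir -p pics
python3 - <<'E'
from bench import robot,cams,spotter
import cv2
o=robot.get_obs();print(o)
for n in ["scene","top","wrist"]:
    s=cams.snapshot(n);cv2.imwrite(f"pics/{n}0.png",s["frame"][:,:,::-1])
    print(n,s["intrinsics"],s["eye"],s["orientation"],[k for k in s])
E
```

```text
pics
{'time': 0.0, 'joint_positions': array([ 1.13188092e+00,  8.79437338e-02,  1.37223180e+00,  2.38936704e-06,
        1.68359164e+00, -1.03112072e-01]), 'qvel': array([-0.00055772,  0.0001359 , -0.00154249,  0.0015491 , -0.00078528,
       -0.00219557]), 'joint_torque': array([ 2.04451262e-04, -3.40179420e+01, -3.02428687e+01,  7.18986872e-02,
        3.29064194e-02, -1.78091786e-04]), 'tool_pos': array([0.18103166, 0.51881143, 0.21832169]), 'ee_rot': array([-3.13942992e+00, -2.26184533e-04,  2.80578934e+00]), 'wrist_force': array([-0.86484533, -0.0546889 , -0.11143253]), 'wrist_torque': array([ 0.03386721, -0.00992338, -0.00983974]), 'width': 0.09391651580629104}
scene [[469.65858566   0.         320.07236372]
 [  0.         469.65858566 202.27100746]
 [  0.           0.           1.        ]] [ 0.90514724 -0.50840001  1.01685372] [0.58300778 0.00767872 0.52250039] ['frame', 'intrinsics', 'eye', 'orientation', 'shot']
top [[498.54361188   0.         321.41344503]
 [  0.         498.54361188 209.45190185]
 [  0.           0.           1.        ]] [0.40227794 0.01912486 1.25161956] [ 0.16635325  0.01050945 -1.56999809] ['frame', 'intrinsics', 'eye', 'orientation', 'shot']
wrist [[300.40059887   0.         323.99737082]
 [  0.         300.40059887 195.7393293 ]
 [  0.           0.           1.        ]] [0.11818985 0.54166051 0.38330691] [-0.23558497  0.00195438  1.23601726] ['frame', 'intrinsics', 'eye', 'orientation', 'shot']
```

View pics/scene0.png

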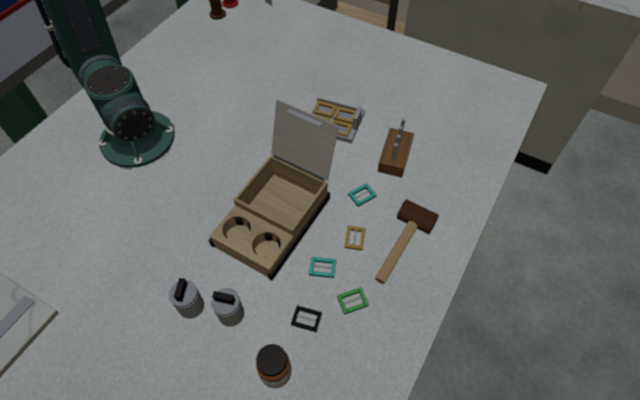

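View pics/top0.png

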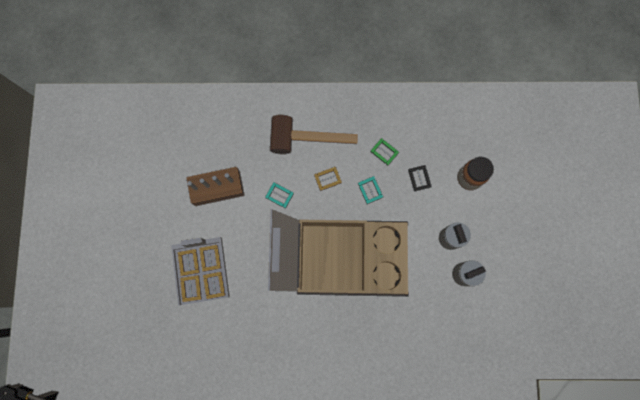

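View pics/wrist0.png

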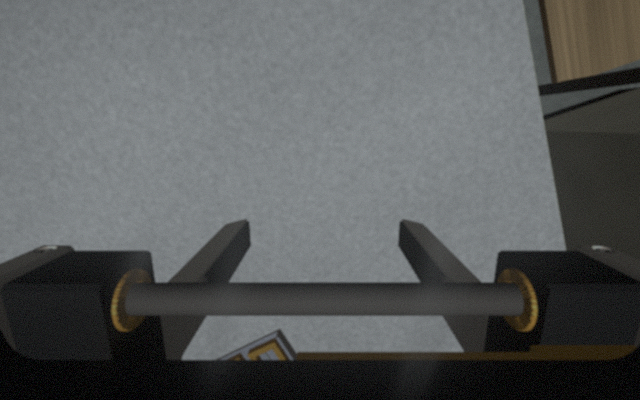

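```bash
cat > h.py <<'E'
import numpy as np,cv2
from scipy.spatial.transform import Rotation as R
from scipy.optimize import least_squares
from bench import robot,cams,spotter
def rot(e): return R.from_euler('xyz',e).as_matrix()
def proj(s,p):
    p=np.atleast_2d(p); c=(p-s["eye"])@rot(s["orientation"]); c=c*[1,-1,-1]
    u=c@np.array(s["intrinsics"]).T; return u[:,:2]/u[:,2:]
def ray(s,px):
    d=np.linalg.inv(s["intrinsics"])@[px[0],px[1],1]; d=d*[1,-1,-1]
    return np.array(s["eye"]),rot(s["orientation"])@d
def onz(s,px,z):
    e,d=ray(s,px); return e+d*(z-e[2])/d[2]
def tri(obs):
    A=np.zeros((3,3));b=np.zeros(3);
    for s,px in obs:
        e,d=ray(s,px);d=d/np.linalg.norm(d);P=np.eye(3)-np.outer(d,d);A+=P;b+=P@e
    x=np.linalg.solve(A,b); return x,[np.round(np.array(px)-proj(s,x)[0],1) for s,px in obs]
def snap(n,f=None):
    s=cams.snapshot(n)
    if f: cv2.imwrite(f"pics/{f}.png",s["frame"][:,:,::-1])
    return s
def crop(s,f,box,k=4,draw=[]):
    im=s["frame"][:,:,::-1].copy()
    x0,y0,x1,y1=box; c=cv2.resize(im[y0:y1,x0:x1],None,fx=k,fy=k,interpolation=cv2.INTER_CUBIC)
    for q in draw: cv2.circle(c,(int((q[0]+.5-x0)*k),int((q[1]+.5-y0)*k)),3,(0,0,255),-1)
    cv2.imwrite(f"pics/{f}.png",c)
def st():
    o=robot.get_obs(); print("t",round(o["time"],2),"p",np.round(o["tool_pos"],4),"rpy",np.round(o["ee_rot"],4),"F",np.round(o["wrist_force"],1),"w",round(o["width"],4)); return o
def go(target,yaw=None,o=None):
    "units for shift to target in tool axes; yaw = tool yaw with tool pointing down"
    o=o or robot.get_obs(); M=rot(o["ee_rot"]); d=M.T@(np.array(target)-o["tool_pos"])/0.025
    r=""
    if yaw is not None:
        T=R.from_euler('xyz',[np.pi,0,yaw]).as_matrix(); r=np.round(np.degrees(R.from_matrix(M.T@T).as_rotvec())/5,2)
    print("shift units",np.round(d,2),"turn units",r)
E
python3 - <<'E'
from h import *
T=snap("top");S=snap("scene")
for q in ["caddy","well1","well2","bay","flap_hinge","flap_edge","tray_grip","tray_lip","C1_mid","B1_mid","S1_mid","mallet","pot","punches"]:
    for n,s in (("T",T),("S",S)):
        r=spotter.place_of(s,q)
        print(q,n,[(np.round(d["pixel"],1).tolist(),round(d["score"],2)) for d in r[:6]])
E
```

```text
caddy T [([354.3, 258.1], 0.58)]
caddy S [([270.8, 223.3], 0.6)]
well1 T [([387.1, 276.6], 0.96), ([389.2, 238.2], 0.57)]
well1 S [([238.1, 228.3], 0.83), ([265.6, 242.4], 0.66), ([393.8, 158.6], 0.52)]
well2 T [([387.1, 276.6], 0.96), ([389.2, 238.2], 0.57)]
well2 S [([238.1, 228.3], 0.83), ([265.6, 242.4], 0.66), ([393.8, 158.6], 0.52)]
bay T [([333.8, 255.9], 0.86), ([193.5, 242.9], 0.42)]
bay S [([284.6, 206.3], 0.72)]
flap_hinge T [([295.0, 256.9], 0.63)]
flap_hinge S [([297.5, 169.3], 0.79)]
flap_edge T [([268.6, 247.5], 0.89)]
flap_edge S [([305.9, 108.0], 0.61)]
tray_grip T [([191.2, 244.8], 0.92)]
tray_grip S [([355.9, 114.3], 0.94)]
tray_lip T [([206.1, 300.8], 0.77), ([331.2, 256.6], 0.72)]
tray_lip S [([308.2, 111.5], 0.62)]
C1_mid T [([470.5, 271.3], 0.56), ([295.9, 252.8], 0.33)]
C1_mid S [([182.9, 295.7], 0.68)]
B1_mid T [([215.1, 286.0], 0.88), ([386.7, 237.6], 0.43)]
B1_mid S [([317.3, 122.0], 0.52), ([344.6, 113.5], 0.41)]
S1_mid T [([203.0, 300.5], 0.66)]
S1_mid S []
mallet T []
mallet S [([407.7, 231.7], 0.93), ([309.5, 113.7], 0.42)]
pot T [([470.2, 178.5], 0.97), ([386.5, 274.8], 0.36)]
pot S [([273.7, 373.2], 0.58)]
punches T [([216.6, 188.0], 0.92), ([211.0, 257.0], 0.68), ([187.0, 258.1], 0.46)]
punches S [([392.3, 156.9], 0.68)]
```

Run:
```python
from h import *
T=snap("top");S=snap("scene")
crop(T,"t_caddy",(260,200,420,310),5)
crop(S,"s_caddy",(200,90,340,280),4)
crop(T,"t_tray",(160,225,240,315),7)
crop(T,"t_can",(430,205,500,300),7)
crop(T,"t_buck",(260,140,440,210),4)
```

```text
(no output)
```

View pics/t_caddy.png

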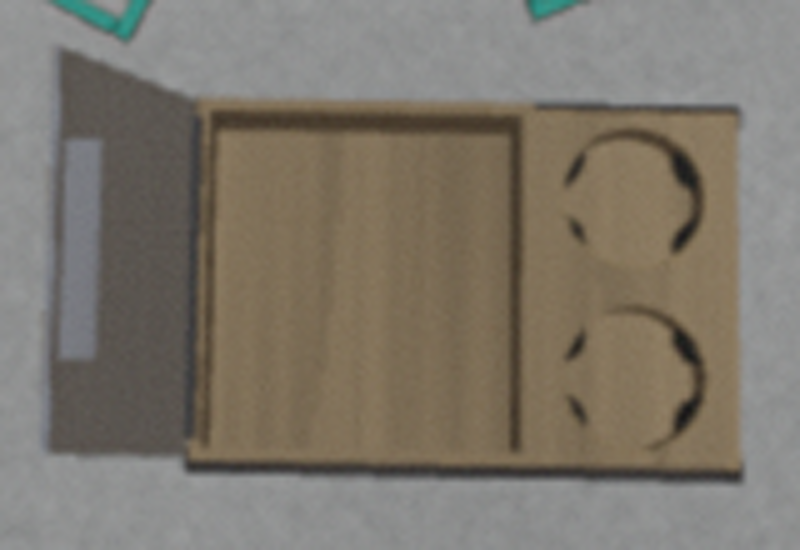

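View pics/s_caddy.png

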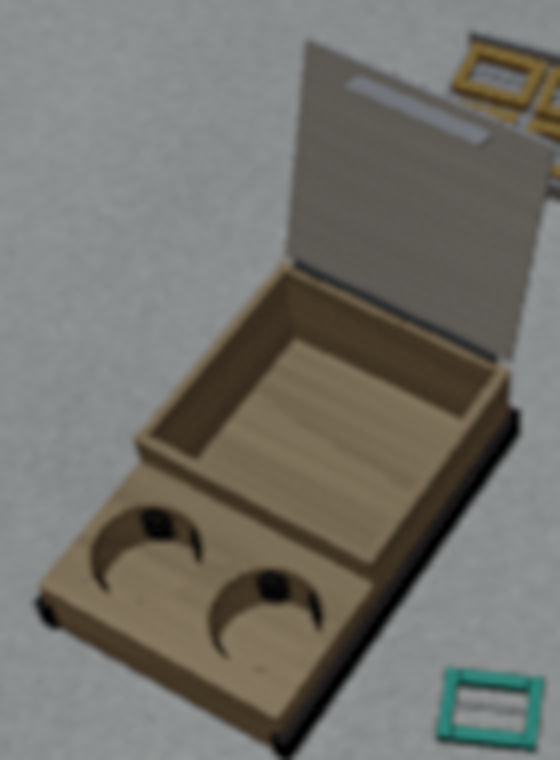

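View pics/t_tray.png

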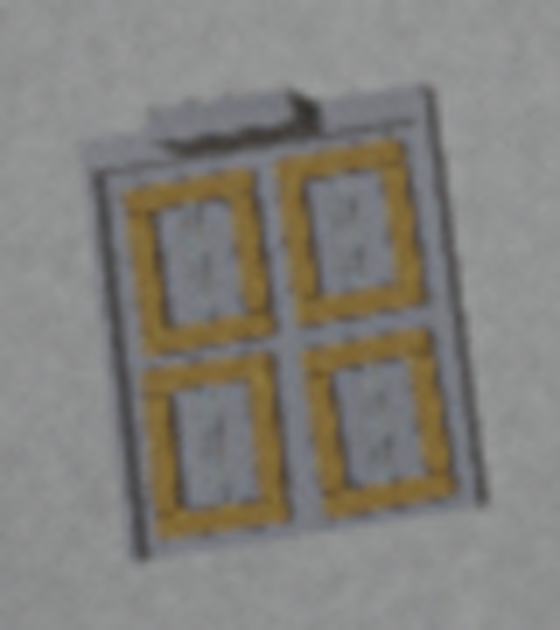

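View pics/t_can.png

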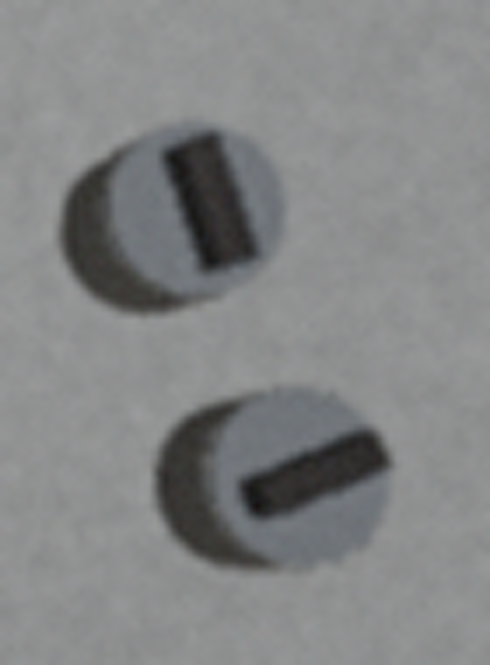

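View pics/t_buck.png

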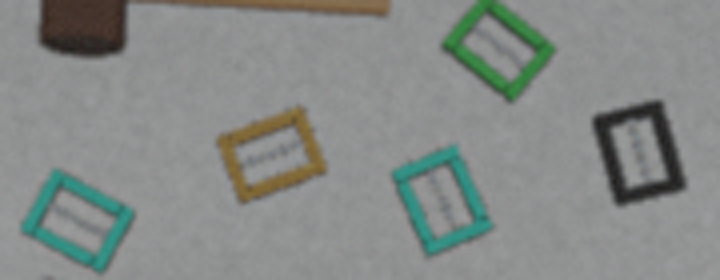

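```bash
cat > fitc.py <<'E'
from h import *
T=snap("top");S=snap("scene")
def tp(a,o,k): return np.array(o)+np.array(a)/k-0.5
obs=[(T,(85,-130,55),tp((738,112),(260,200),5)),(T,(85,130,80),tp((197,100),(260,200),5)),(T,(-85,130,80),tp((187,460),(260,200),5)),(T,(-85,-130,55),tp((738,465),(260,200),5)),(T,(79,-24,80),tp((515,118),(260,200),5)),(T,(79,124,80),tp((213,114),(260,200),5)),
(S,(-85,130,80),tp((285,265),(200,90),4)),(S,(85,130,80),tp((508,368),(200,90),4)),(S,(-85,-30,80),tp((140,440),(200,90),4)),(S,(85,-30,80),tp((378,570),(200,90),4)),(S,(-85,-130,55),tp((42,595),(200,90),4)),(S,(85,-130,55),tp((280,728),(200,90),4))]
def res(p,full=False):
    out=[]
    for s,q,px in obs:
        q=np.array(q)/1000.; w=np.array([p[0],p[1],0])+R.from_euler('z',p[2]).apply(q); out.append(proj(s,w)[0]-px)
    return np.array(out) if full else np.ravel(out)
r=least_squares(res,[.37,-.05,0],loss='soft_l1')
print(r.x,np.degrees(r.x[2]));print(np.round(res(r.x,True),1))
np.save("caddy.npy",r.x)
p=r.x
def cw(q): return np.array([p[0],p[1],0])+R.from_euler('z',p[2]).apply(np.array(q)/1000.)
for w in [(-43,-80,55),(43,-80,55),(0,50,6)]: print(w,cw(w),proj(T,cw(w)),proj(S,cw(w)))
E
python3 fitc.py
```

```text
[ 0.49023584 -0.04418369 -0.00815974] -0.46751843505582713
[[-0.3 -0.7]
 [-0.  -0.6]
 [ 0.8 -0.1]
 [ 1.1 -0.1]
 [ 1.3 -1.2]
 [-0.7 -0.9]
 [-0.7 -1. ]
 [ 1.1  0.2]
 [-1.5  0.1]
 [-1.1 -1.5]
 [-0.6 -2. ]
 [ 0.2 -2. ]]
(-43, -80, 55) [ 0.4465845  -0.12383016  0.055     ] [[386.8104937  274.32115242]] [[236.54650055 228.05378151]]
(43, -80, 55) [ 0.53258163 -0.12453189  0.055     ] [[386.3549645 238.3200243]] [[266.65229563 244.16335817]]
(0, 50, 6) [0.49064382 0.00581465 0.006     ] [[332.03157508 257.22179285]] [[283.07785604 207.04968938]]
```

```bash
cat > fitt.py <<'E'
from h import *
T=snap("top");S=snap("scene")
crop(S,"s_tray",(300,85,380,155),8)
def tp(a,o,k): return np.array(o)+np.array(a)/k-0.5
o=(160,225);k=7
obs=[(T,(-144,62,18),tp((138,556),o,k)),(T,(-144,-62,18),tp((483,502),o,k)),(T,(6,62,18),tp((82,145),o,k)),(T,(6,-62,18),tp((430,88),o,k)),(T,(6,25,64),tp((148,104),o,k)),(T,(6,-25,64),tp((292,90),o,k))]
def res(p,full=False):
    out=[proj(s,np.array([p[0],p[1],0])+R.from_euler('z',p[2]).apply(np.array(q)/1000.))[0]-px for s,q,px in obs]
    return np.array(out) if full else np.ravel(out)
r=least_squares(res,[.47,.3,0.1],loss='soft_l1')
print(r.x,np.degrees(r.x[2]));print(np.round(res(r.x,True),1))
p=r.x
print("grip scene",proj(S,[p[0],p[1],.044]),"top",proj(T,[p[0],p[1],.044]))
print(tri([(T,(191.2,244.8)),(S,(355.9,114.3))]))
E
python3 fitt.py
```

```text
[0.52561327 0.34336716 0.16795781] 9.62327366011463
[[-0.7  1.2]
 [ 0.4  0.3]
 [ 0.1 -0.6]
 [-0.2 -0.8]
 [ 0.1  0.8]
 [ 0.2 -0.7]]
grip scene [[356.89003564 117.32334942]] top [[193.59361102 241.72395771]]
(array([0.51851385, 0.34860911, 0.04732067]), [array([0.2, 0.3]), array([ 0.3, -0.1])])
```

View pics/s_tray.png

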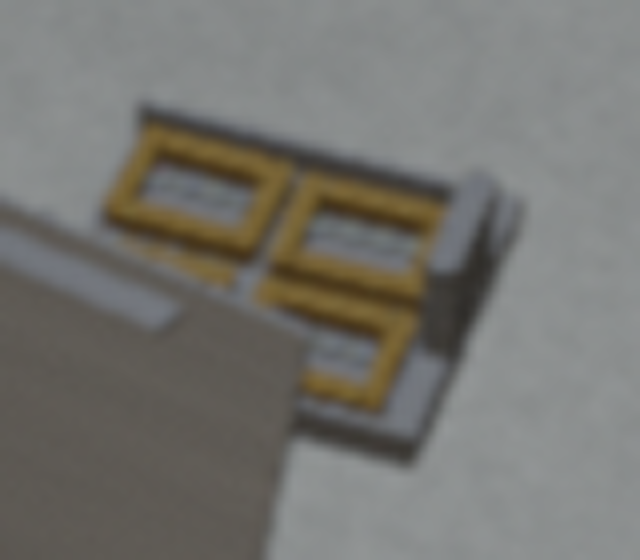

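```bash
python3 -m inch '[{"grip":1,"rz":1},{"grip":1,"rz":1},{"grip":1,"rz":1},{"grip":1,"rz":1},{"grip":1,"rz":1},{"grip":1,"rz":1},{"grip":1,"rz":1},{"grip":1,"rz":1},{"grip":1,"rz":1},{"grip":1,"rz":1},{"grip":1,"rz":1},{"grip":1,"rz":1}]'; python3 -c "
from h import *
st();go([.522,.345,.17],1.739)"
```

```text
t 1.95 p [0.1813 0.5193 0.2195] rpy [3.1414 0.     2.8058] F [ 0.2  0.  -0.1] w 0.094
shift units [-15.17  -2.09   1.98] turn units [ 0.   -0.   12.22]invalid input at $[0]: expected keys grip, dx, dy, dz, rx, ry, rz
```

```bash
python3 -m inch '[{"grip":1,"dx":0,"dy":0,"dz":0,"rx":0,"ry":0,"rz":1},{"grip":1,"dx":0,"dy":0,"dz":0,"rx":0,"ry":0,"rz":1},{"grip":1,"dx":0,"dy":0,"dz":0,"rx":0,"ry":0,"rz":1},{"grip":1,"dx":0,"dy":0,"dz":0,"rx":0,"ry":0,"rz":1},{"grip":1,"dx":0,"dy":0,"dz":0,"rx":0,"ry":0,"rz":1},{"grip":1,"dx":0,"dy":0,"dz":0,"rx":0,"ry":0,"rz":1},{"grip":1,"dx":0,"dy":0,"dz":0,"rx":0,"ry":0,"rz":1},{"grip":1,"dx":0,"dy":0,"dz":0,"rx":0,"ry":0,"rz":1},{"grip":1,"dx":0,"dy":0,"dz":0,"rx":0,"ry":0,"rz":1},{"grip":1,"dx":0,"dy":0,"dz":0,"rx":0,"ry":0,"rz":1},{"grip":1,"dx":0,"dy":0,"dz":0,"rx":0,"ry":0,"rz":1},{"grip":1,"dx":0,"dy":0,"dz":0,"rx":0,"ry":0,"rz":1}]'; python3 -c "
from h import *
st();go([.522,.345,.17],1.739)"
```

```text
time: 3.45
tool_pos: [0.1812, 0.5193, 0.2195]
ee_rot: [-3.142, -0.0, 1.723]
wrist_force: [0.2, 0.2, -0.3]
width: 0.0937
t 3.45 p [0.1812 0.5193 0.2195] rpy [-3.1415 -0.      1.7235] F [ 0.2  0.2 -0.3] w 0.0937
shift units [-8.96 12.41  1.98] turn units [-0.   -0.   -0.18]
```

```bash
python3 -m inch '[{"grip":1,"dx":-0.75,"dy":1,"dz":0.1,"rx":0,"ry":0,"rz":0},{"grip":1,"dx":-0.75,"dy":1,"dz":0.1,"rx":0,"ry":0,"rz":0},{"grip":1,"dx":-0.75,"dy":1,"dz":0.1,"rx":0,"ry":0,"rz":0},{"grip":1,"dx":-0.75,"dy":1,"dz":0.1,"rx":0,"ry":0,"rz":0},{"grip":1,"dx":-0.75,"dy":1,"dz":0.1,"rx":0,"ry":0,"rz":0},{"grip":1,"dx":-0.75,"dy":1,"dz":0.1,"rx":0,"ry":0,"rz":0},{"grip":1,"dx":-0.75,"dy":1,"dz":0.1,"rx":0,"ry":0,"rz":0},{"grip":1,"dx":-0.75,"dy":1,"dz":0.1,"rx":0,"ry":0,"rz":0},{"grip":1,"dx":-0.75,"dy":1,"dz":0.1,"rx":0,"ry":0,"rz":0},{"grip":1,"dx":-0.75,"dy":1,"dz":0.1,"rx":0,"ry":0,"rz":0},{"grip":1,"dx":-0.75,"dy":1,"dz":0.1,"rx":0,"ry":0,"rz":0},{"grip":1,"dx":-0.75,"dy":1,"dz":0.1,"rx":0,"ry":0,"rz":0}]'; python3 -c "
from h import *
st();go([.522,.345,.17],1.739)
W=snap('wrist','w1');print(W['eye'],W['orientation'])"
```

```text
time: 4.95
tool_pos: [0.5208, 0.3391, 0.189]
ee_rot: [3.141, -0.002, 1.728]
wrist_force: [-0.9, 0.5, -0.3]
width: 0.0936
t 4.95 p [0.5208 0.3391 0.189 ] rpy [ 3.1406e+00 -2.3000e-03  1.7281e+00] F [-0.9  0.5 -0.3] w 0.0936
shift units [0.22 0.08 0.76] turn units [ 0.01 -0.03 -0.13]
[0.51072487 0.40553547 0.35396287] [-0.23336794 -0.00117744  0.15833693]
```

View pics/w1.png

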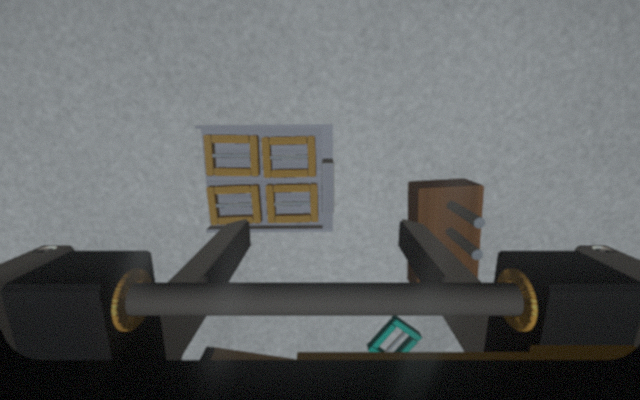

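Run:
```python
from h import *
W=snap("wrist");crop(W,"w1c",(190,110,350,245),5)
for x,y,yaw in [(.5256,.3434,.168),(.5185,.3486,.168)]:
    for q in [(-6,25,64),(-6,-25,64),(6,25,64),(6,-25,64),(6,62,18),(6,-62,18),(-144,62,18),(-144,-62,18)]:
        print(q,np.round((proj(W,np.array([x,y,0])+R.from_euler('z',yaw).apply(np.array(q)/1000.))[0]-[190,110]+.5)*5))
```

```text
(-6, 25, 64) [648. 263.]
(-6, -25, 64) [652. 512.]
(6, 25, 64) [710. 262.]
(6, -25, 64) [712. 511.]
(6, 62, 18) [703.  65.]
(6, -62, 18) [707. 606.]
(-144, 62, 18) [10. 74.]
(-144, -62, 18) [ 72. 615.]
(-6, 25, 64) [615. 230.]
(-6, -25, 64) [621. 482.]
(6, 25, 64) [678. 229.]
(6, -25, 64) [681. 481.]
(6, 62, 18) [674.  35.]
(6, -62, 18) [681. 581.]
(-144, 62, 18) [-22.  45.]
(-144, -62, 18) [ 43. 590.]
```

View pics/w1c.png

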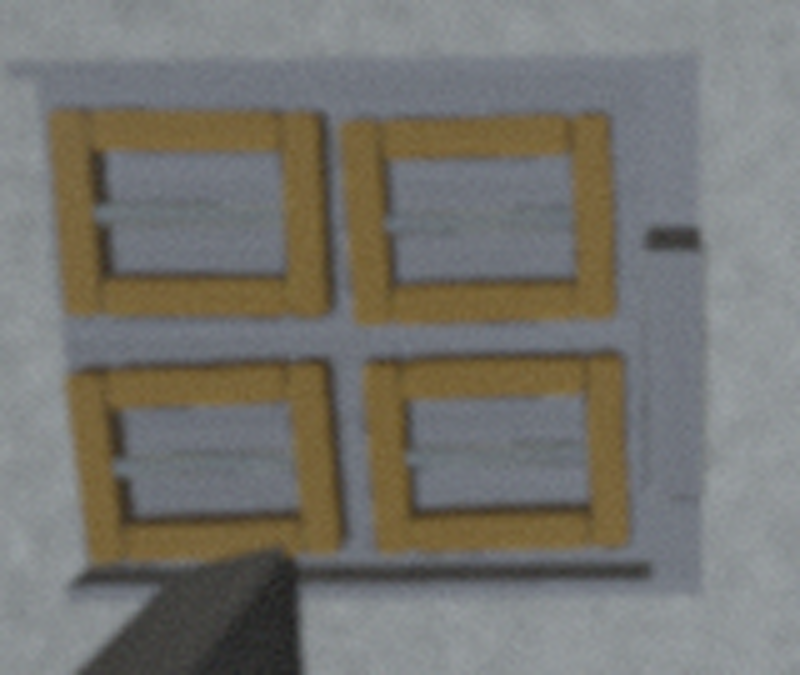

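```bash
python3 -c "
from h import *
st();go([.5243,.346,.041],1.739)"
```

```text
t 5.05 p [0.5221 0.3377 0.188 ] rpy [ 3.1412e+00 -8.0000e-04  1.7244e+00] F [ 0.4 -0.5 -0.5] w 0.0937
shift units [0.31 0.14 5.88] turn units [ 0.01 -0.01 -0.17]
```

```bash
python3 -m inch '[{"grip":1,"dx":0.15,"dy":0.07,"dz":0.8,"rx":0,"ry":0,"rz":-0.1},{"grip":1,"dx":0.15,"dy":0.07,"dz":0.8,"rx":0,"ry":0,"rz":-0.1},{"grip":1,"dx":0,"dy":0,"dz":0.8,"rx":0,"ry":0,"rz":0},{"grip":1,"dx":0,"dy":0,"dz":0.8,"rx":0,"ry":0,"rz":0},{"grip":1,"dx":0,"dy":0,"dz":0.8,"rx":0,"ry":0,"rz":0},{"grip":1,"dx":0,"dy":0,"dz":0.8,"rx":0,"ry":0,"rz":0},{"grip":1,"dx":0,"dy":0,"dz":0.5,"rx":0,"ry":0,"rz":0},{"grip":1,"dx":0,"dy":0,"dz":0.5,"rx":0,"ry":0,"rz":0},{"grip":1,"dx":0,"dy":0,"dz":0,"rx":0,"ry":0,"rz":0}]'; python3 -c "
from h import *
st();go([.5243,.346,.041],1.739);snap('wrist','w2')"
```

```text
time: 6.18
tool_pos: [0.5141, 0.3523, 0.0309]
ee_rot: [-3.135, -0.002, 1.755]
wrist_force: [-0.3, -1.3, 2.7]
width: 0.0938
t 6.17 p [0.5141 0.3523 0.0309] rpy [-3.1347e+00 -1.8000e-03  1.7551e+00] F [-0.3 -1.3  2.7] w 0.0938
shift units [-0.32  0.35 -0.41] turn units [-0.08 -0.02  0.18]
```

View pics/w2.png

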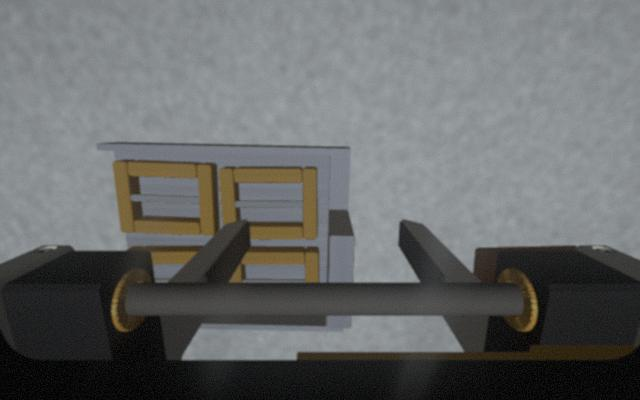

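```bash
python3 -m inch '[{"grip":1,"dx":-0.1,"dy":0.1,"dz":-0.35,"rx":0,"ry":0,"rz":0.1},{"grip":1,"dx":-0.1,"dy":0.15,"dz":0,"rx":0,"ry":0,"rz":0},{"grip":1,"dx":0,"dy":0,"dz":0,"rx":0,"ry":0,"rz":0}]'; python3 -c "
from h import *
st();go([.5243,.346,.041],1.739)
st();W=snap('wrist','w2');st()
for x,y,yaw in [(.5243,.346,.168)]:
    for q in [(-6,25,64),(-6,-25,64),(6,25,64),(6,-25,64),(6,62,18),(6,-62,18),(-144,62,18),(-144,-62,18)]:
        print(q,np.round((proj(W,np.array([x,y,0])+R.from_euler('z',yaw).apply(np.array(q)/1000.))[0])))
"
```

```text
time: 6.6
tool_pos: [0.522, 0.3485, 0.0407]
ee_rot: [-3.136, -0.003, 1.746]
wrist_force: [-0.4, -0.0, 0.1]
width: 0.0942
t 6.6 p [0.522  0.3485 0.0407] rpy [-3.1360e+00 -2.6000e-03  1.7456e+00] F [-0.4 -0.   0.1] w 0.0942
shift units [-0.12  0.07 -0.01] turn units [-0.06 -0.03  0.08]
t 6.6 p [0.522  0.3485 0.0407] rpy [-3.1360e+00 -2.6000e-03  1.7456e+00] F [-0.4 -0.   0.1] w 0.0942
t 6.65 p [0.522  0.3487 0.0408] rpy [-3.1363e+00 -2.8000e-03  1.7457e+00] F [-0.8  0.   0.9] w 0.0941
(-6, 25, 64) [314. 218.]
(-6, -25, 64) [314. 308.]
(6, 25, 64) [339. 218.]
(6, -25, 64) [337. 308.]
(6, 62, 18) [337. 138.]
(6, -62, 18) [334. 316.]
(-144, 62, 18) [ 93. 136.]
(-144, -62, 18) [123. 314.]
```

View pics/w2.png

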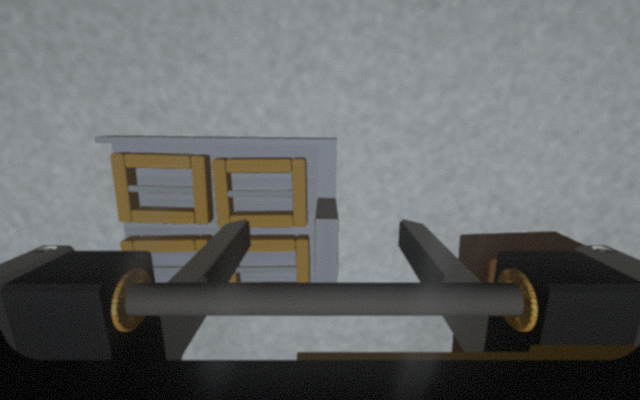

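```bash
python3 -m inch '[{"grip":0,"dx":0,"dy":0,"dz":0,"rx":0,"ry":0,"rz":0},{"grip":0,"dx":0,"dy":0,"dz":0,"rx":0,"ry":0,"rz":0},{"grip":0,"dx":0,"dy":0,"dz":0,"rx":0,"ry":0,"rz":0},{"grip":0,"dx":0,"dy":0,"dz":0,"rx":0,"ry":0,"rz":0},{"grip":0,"dx":0,"dy":0,"dz":0,"rx":0,"ry":0,"rz":0},{"grip":0,"dx":0,"dy":0,"dz":0,"rx":0,"ry":0,"rz":0},{"grip":0,"dx":0,"dy":0,"dz":-0.2,"rx":0,"ry":0,"rz":0},{"grip":0,"dx":0,"dy":0,"dz":-0.3,"rx":0,"ry":0,"rz":0},{"grip":0,"dx":0,"dy":0,"dz":-0.3,"rx":0,"ry":0,"rz":0}]'; python3 -c "
from h import *
st()
st();W=snap('wrist','w3');st()
"
```

```text
time: 7.78
tool_pos: [0.5214, 0.3483, 0.0605]
ee_rot: [-3.134, -0.002, 1.746]
wrist_force: [0.4, -0.0, -4.4]
width: 0.0121
t 7.78 p [0.5214 0.3483 0.0605] rpy [-3.1341e+00 -2.0000e-03  1.7458e+00] F [ 0.4 -0.  -4.4] w 0.0121
t 7.78 p [0.5214 0.3483 0.0605] rpy [-3.1341e+00 -2.0000e-03  1.7458e+00] F [ 0.4 -0.  -4.4] w 0.0121
t 7.83 p [0.5217 0.3486 0.0616] rpy [-3.1353e+00 -2.6000e-03  1.7457e+00] F [ 0.8  0.1 -3.5] w 0.0116
```

View pics/w3.png

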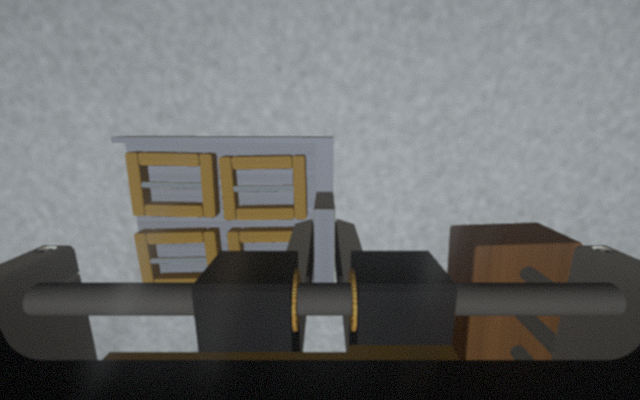

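```bash
python3 -m inch '[{"grip":0,"dx":0,"dy":0,"dz":-0.5,"rx":0,"ry":0,"rz":0},{"grip":0,"dx":0,"dy":0,"dz":-0.8,"rx":0,"ry":0,"rz":0},{"grip":0,"dx":0,"dy":0,"dz":-1,"rx":0,"ry":0,"rz":0},{"grip":0,"dx":0,"dy":0,"dz":-1,"rx":0,"ry":0,"rz":0},{"grip":0,"dx":0,"dy":0,"dz":-1,"rx":0,"ry":0,"rz":0.2},{"grip":0,"dx":0,"dy":0,"dz":-1,"rx":0,"ry":0,"rz":0.4},{"grip":0,"dx":0,"dy":0,"dz":-1,"rx":0,"ry":0,"rz":0.4},{"grip":0,"dx":0,"dy":0,"dz":-1,"rx":0,"ry":0,"rz":0.4},{"grip":0,"dx":0,"dy":0,"dz":-1,"rx":0,"ry":0,"rz":0.4},{"grip":0,"dx":0,"dy":0,"dz":-1,"rx":0,"ry":0,"rz":0.3},{"grip":0,"dx":0,"dy":0,"dz":-1,"rx":0,"ry":0,"rz":0},{"grip":0,"dx":0,"dy":0,"dz":-0.6,"rx":0,"ry":0,"rz":0}]'; python3 -c "
from h import *
st();go([.64,.006,.345],1.563)
W=snap('wrist','w4')
T=snap('top','t4')
"
```

```text
time: 9.32
tool_pos: [0.5211, 0.3468, 0.3415]
ee_rot: [-3.126, 0.005, 1.556]
wrist_force: [0.4, -0.7, -3.5]
width: 0.0122
t 9.32 p [0.5211 0.3468 0.3415] rpy [-3.1257  0.0049  1.5564] F [ 0.4 -0.7 -3.5] w 0.0122
shift units [-13.56   4.95  -0.15] turn units [-0.18  0.06 -0.08]
```

View pics/w4.png

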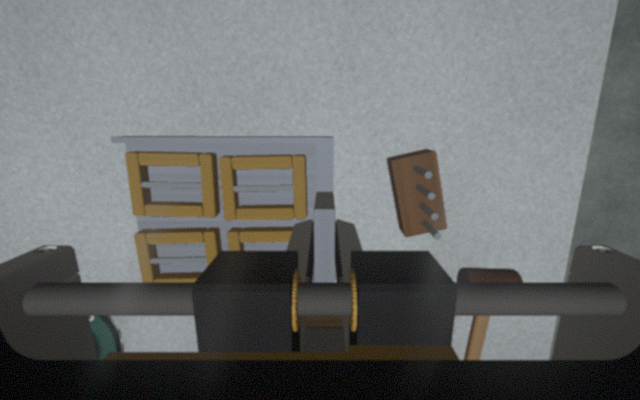

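View pics/t4.png

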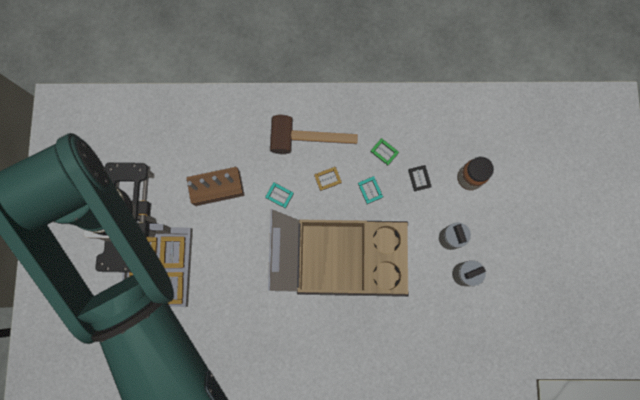

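```bash
python3 -m inch '[{"grip":0,"dx":-0.6,"dy":0.2,"dz":-0.1,"rx":-0.1,"ry":0,"rz":0},{"grip":0,"dx":-1,"dy":0.4,"dz":0,"rx":-0.1,"ry":0,"rz":0},{"grip":0,"dx":-1,"dy":0.4,"dz":0,"rx":0,"ry":0,"rz":0},{"grip":0,"dx":-1,"dy":0.4,"dz":0,"rx":0,"ry":0,"rz":0},{"grip":0,"dx":-1,"dy":0.4,"dz":0,"rx":0,"ry":0,"rz":0},{"grip":0,"dx":-1,"dy":0.4,"dz":0,"rx":0,"ry":0,"rz":0},{"grip":0,"dx":-1,"dy":0.4,"dz":0,"rx":0,"ry":0,"rz":0},{"grip":0,"dx":-1,"dy":0.4,"dz":0,"rx":0,"ry":0,"rz":0},{"grip":0,"dx":-1,"dy":0.4,"dz":0,"rx":0,"ry":0,"rz":0},{"grip":0,"dx":-1,"dy":0.4,"dz":0,"rx":0,"ry":0,"rz":0},{"grip":0,"dx":-1,"dy":0.4,"dz":0,"rx":0,"ry":0,"rz":0},{"grip":0,"dx":-1,"dy":0.4,"dz":0,"rx":0,"ry":0,"rz":0}]'; python3 -c "
from h import *
st();go([.64,.006,.345],1.563)
"
```

```text
time: 10.92
tool_pos: [0.6303, 0.0346, 0.3338]
ee_rot: [-3.126, 0.015, 1.552]
wrist_force: [-0.1, 0.3, -4.0]
width: 0.0119
t 10.93 p [0.6303 0.0346 0.3338] rpy [-3.1257  0.0147  1.5524] F [-0.1  0.3 -4. ] w 0.0119
shift units [-1.14  0.4  -0.44] turn units [-0.18  0.17 -0.12]
```

```bash
python3 -m inch '[{"grip":0,"dx":-0.6,"dy":0.2,"dz":0.3,"rx":0,"ry":0.1,"rz":0},{"grip":0,"dx":-0.4,"dy":0.2,"dz":0.6,"rx":0,"ry":0,"rz":0},{"grip":0,"dx":-0.2,"dy":0.1,"dz":0.8,"rx":0,"ry":0,"rz":0},{"grip":0,"dx":0,"dy":0,"dz":0.8,"rx":-0.5,"ry":0,"rz":0},{"grip":0,"dx":0,"dy":0,"dz":0.8,"rx":-0.5,"ry":0,"rz":0},{"grip":0,"dx":0,"dy":0,"dz":0.8,"rx":-0.5,"ry":0,"rz":0},{"grip":0,"dx":0,"dy":0,"dz":0.5,"rx":-0.5,"ry":0,"rz":0},{"grip":0,"dx":0,"dy":0,"dz":0.3,"rx":-0.5,"ry":0,"rz":0},{"grip":0,"dx":0,"dy":0,"dz":0,"rx":0,"ry":0,"rz":0}]'
cat > tl.py <<'E'
from h import *
def tray(o):
    M=rot(o["ee_rot"]); g=o["tool_pos"]-0.003*M[:,2]
    tx=M[:,1]; tz=-M[:,2]; lip=g-0.144*tx-0.04*tz
    print("grip",np.round(g,3),"lip",np.round(lip,3),"tilt",np.degrees(np.arccos(tz[2])))
def tgt(lip,th):
    t=np.radians(th);c,s=np.cos(t),np.sin(t)
    g=np.array(lip)+.144*np.array([c,0,s])+.04*np.array([-s,0,c]); return g+0.003*np.array([s,0,-c])
def gol(lip,th,yawc=-.008):
    o=robot.get_obs();M=rot(o["ee_rot"]);p=tgt(lip,th)
    t=np.radians(th);T=np.array([[0,np.cos(t),np.sin(t)],[1,0,0],[0,np.sin(t),-np.cos(t)]])
    T=R.from_euler('z',yawc).as_matrix()@T
    print("shift",np.round(M.T@(p-o["tool_pos"])/.025,2),"turn",np.round(np.degrees(R.from_matrix(M.T@T).as_rotvec())/5,2))
E
python3 -c "
from tl import *
o=st();tray(o);gol([.525,.006,.11],20)
snap('scene','s5')
"
```

```text
time: 12.05
tool_pos: [0.638, 0.0014, 0.1907]
ee_rot: [2.957, 0.002, 1.552]
wrist_force: [-0.9, 0.1, -4.2]
width: 0.0117
t 12.05 p [0.638  0.0014 0.1907] rpy [2.9568e+00 2.0000e-03 1.5522e+00] F [-0.9  0.1 -4.2] w 0.0117
grip [0.637 0.001 0.194] lip [0.503 0.004 0.128] tilt 10.591263407042119
shift [ 0.19  0.4  -0.06] turn [-1.88  0.05 -0.11]
```

View pics/s5.png

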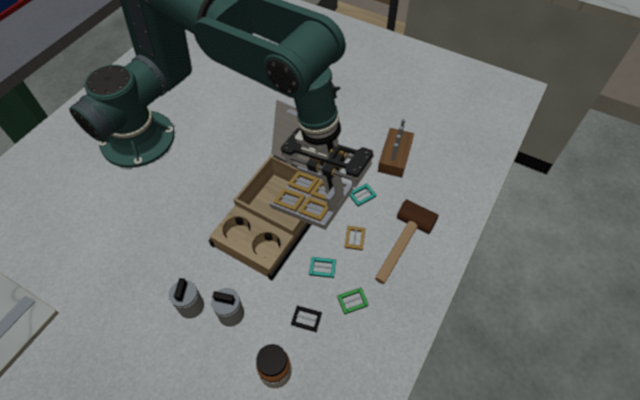

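```bash
python3 -m inch '[{"grip":0,"dx":0.1,"dy":0.2,"dz":0,"rx":-0.8,"ry":0,"rz":0},{"grip":0,"dx":0.1,"dy":0.2,"dz":0,"rx":-0.8,"ry":0,"rz":0},{"grip":0,"dx":0,"dy":0,"dz":-0.2,"rx":-0.5,"ry":0,"rz":0},{"grip":0,"dx":0,"dy":-0.05,"dz":-0.25,"rx":-0.5,"ry":0,"rz":0},{"grip":0,"dx":0,"dy":-0.05,"dz":-0.25,"rx":-0.5,"ry":0,"rz":0},{"grip":0,"dx":0,"dy":-0.05,"dz":-0.25,"rx":-0.5,"ry":0,"rz":0},{"grip":0,"dx":0,"dy":-0.07,"dz":-0.25,"rx":-0.5,"ry":0,"rz":0},{"grip":0,"dx":0,"dy":-0.07,"dz":-0.25,"rx":-0.5,"ry":0,"rz":0},{"grip":0,"dx":0,"dy":0,"dz":0,"rx":0,"ry":0,"rz":0}]'; 
python3 -c "
from tl import *
o=st();tray(o);gol([.525,.006,.11],50)
snap('scene','s6')
"
```

```text
time: 13.22
tool_pos: [0.6248, 0.0081, 0.2232]
ee_rot: [2.556, 0.002, 1.555]
wrist_force: [0.7, -0.1, -4.7]
width: 0.0119
t 13.22 p [0.6248 0.0081 0.2232] rpy [2.5557e+00 1.5000e-03 1.5555e+00] F [ 0.7 -0.1 -4.7] w 0.0119
grip [0.623 0.008 0.226] lip [0.525 0.01  0.113] tilt 33.56960168036585
shift [-0.11 -0.72 -1.48] turn [-3.29  0.07 -0.05]
```

View pics/s6.png

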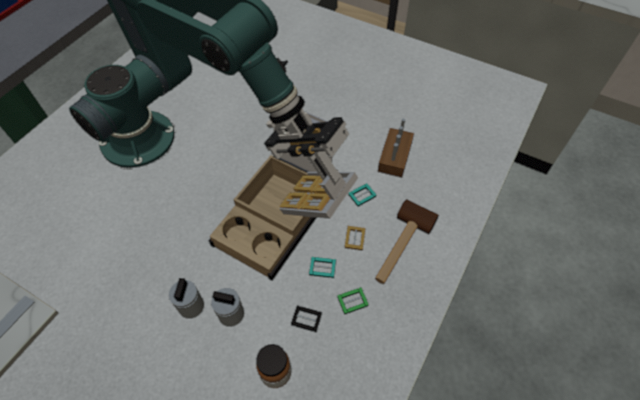

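```bash
python3 -m inch '[{"grip":0,"dx":0,"dy":-0.1,"dz":-0.15,"rx":-0.5,"ry":0,"rz":0},{"grip":0,"dx":0,"dy":-0.1,"dz":-0.2,"rx":-0.5,"ry":0,"rz":0},{"grip":0,"dx":0,"dy":-0.1,"dz":-0.2,"rx":-0.5,"ry":0,"rz":0},{"grip":0,"dx":0,"dy":-0.1,"dz":-0.2,"rx":-0.5,"ry":0,"rz":0},{"grip":0,"dx":0,"dy":-0.1,"dz":-0.2,"rx":-0.5,"ry":0,"rz":0},{"grip":0,"dx":0,"dy":-0.1,"dz":-0.2,"rx":-0.5,"ry":0,"rz":0},{"grip":0,"dx":0,"dy":-0.1,"dz":-0.2,"rx":-0.5,"ry":0,"rz":0},{"grip":0,"dx":0,"dy":0,"dz":0,"rx":0,"ry":0,"rz":0},{"grip":0,"dx":0,"dy":0,"dz":0,"rx":0,"ry":0,"rz":0},{"grip":0,"dx":0,"dy":0,"dz":0,"rx":0,"ry":0,"rz":0},{"grip":0,"dx":0,"dy":0,"dz":0,"rx":0,"ry":0,"rz":0}]'; 
python3 -c "
from tl import *
o=st();tray(o);gol([.525,.006,.11],50)
snap('scene','s7');snap('wrist','w7');snap('top','t7')
"
```

```text
time: 14.65
tool_pos: [0.5966, 0.0082, 0.2479]
ee_rot: [2.237, 0.003, 1.557]
wrist_force: [-0.5, 0.8, -2.0]
width: 0.012
t 14.65 p [0.5966 0.0082 0.2479] rpy [2.237  0.0033 1.5571] F [-0.5  0.8 -2. ] w 0.012
grip [0.594 0.008 0.25 ] lip [0.537 0.009 0.112] tilt 51.82875256117611
shift [-0.09 -0.3  -0.13] turn [ 0.37  0.07 -0.01]
```

View pics/s7.png

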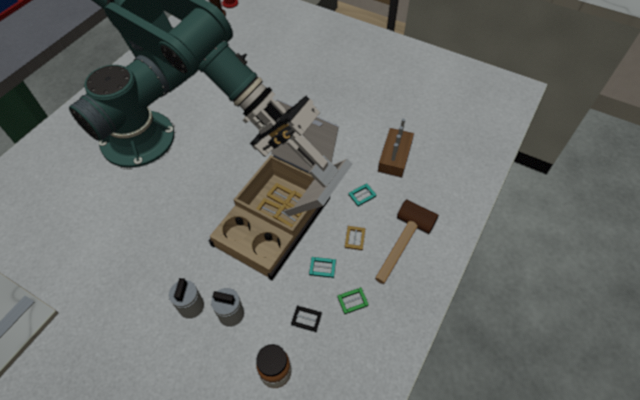

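View pics/w7.png

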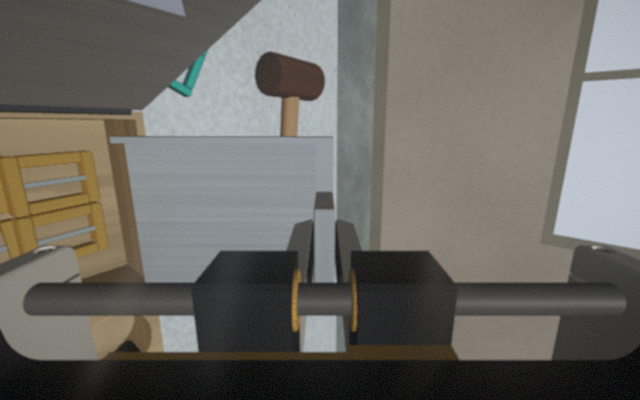

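```bash
python3 -m inch '[{"grip":0,"dx":0,"dy":0.3,"dz":-0.2,"rx":0.5,"ry":0,"rz":0},{"grip":0,"dx":0,"dy":0.3,"dz":-0.3,"rx":1,"ry":0,"rz":0},{"grip":0,"dx":0,"dy":0.3,"dz":-0.3,"rx":1,"ry":0,"rz":0},{"grip":0,"dx":0,"dy":0.2,"dz":-0.4,"rx":1,"ry":0,"rz":0},{"grip":0,"dx":0,"dy":0.2,"dz":-0.4,"rx":1,"ry":0,"rz":0},{"grip":0,"dx":0,"dy":0.2,"dz":-0.4,"rx":1,"ry":0,"rz":0},{"grip":0,"dx":0,"dy":0.1,"dz":-0.5,"rx":1,"ry":0,"rz":0},{"grip":0,"dx":0,"dy":0,"dz":-0.5,"rx":1,"ry":0,"rz":0},{"grip":0,"dx":0,"dy":0,"dz":-0.5,"rx":1,"ry":0,"rz":0},{"grip":0,"dx":0,"dy":0,"dz":-0.5,"rx":1,"ry":0,"rz":0},{"grip":0,"dx":0,"dy":0,"dz":-0.4,"rx":0.8,"ry":0,"rz":0},{"grip":0,"dx":0,"dy":0,"dz":-0.2,"rx":0,"ry":0,"rz":0}]'; 
python3 -c "
from tl import *
o=st();tray(o);go([.525,.346,.345],1.739)
T=snap('top');crop(T,'t8',(160,120,420,310),3)
"
```

```text
time: 16.3
tool_pos: [0.5839, 0.009, 0.3768]
ee_rot: [-3.126, 0.002, 1.556]
wrist_force: [0.2, 0.3, -2.4]
width: 0.0119
t 16.3 p [0.5839 0.009  0.3768] rpy [-3.1261e+00  2.4000e-03  1.5564e+00] F [ 0.2  0.3 -2.4] w 0.0119
grip [0.584 0.009 0.38 ] lip [0.439 0.011 0.342] tilt 0.896654535862311
shift units [13.45 -2.53  1.28] turn units [-0.18  0.01 -2.09]
```

View pics/t8.png

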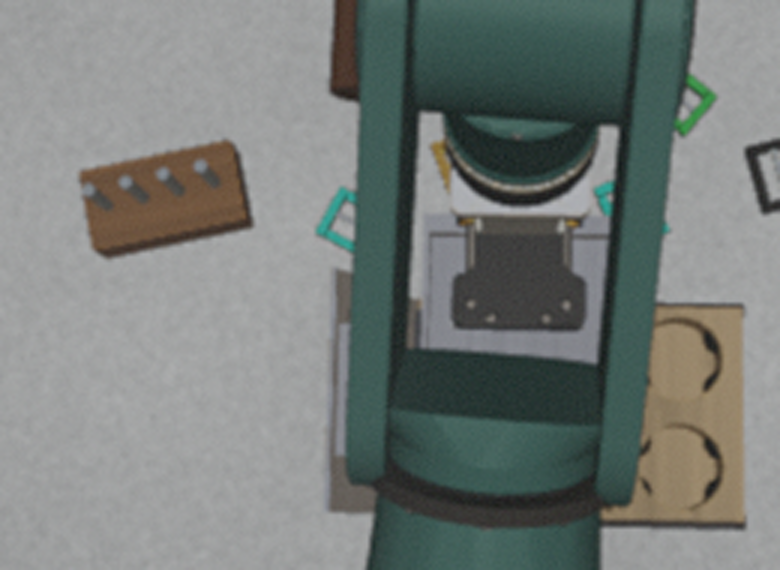

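```bash
python3 -m inch '[{"grip":0,"dx":0.7,"dy":0,"dz":0,"rx":0,"ry":0,"rz":0},{"grip":0,"dx":1,"dy":0,"dz":0,"rx":-0.1,"ry":0,"rz":0},{"grip":0,"dx":1,"dy":-0.2,"dz":0,"rx":-0.1,"ry":0,"rz":0},{"grip":0,"dx":1,"dy":-0.3,"dz":0,"rx":0,"ry":0,"rz":0},{"grip":0,"dx":1,"dy":-0.3,"dz":0,"rx":0,"ry":0,"rz":0},{"grip":0,"dx":1,"dy":-0.3,"dz":0,"rx":0,"ry":0,"rz":0},{"grip":0,"dx":1,"dy":-0.3,"dz":0,"rx":0,"ry":0,"rz":0},{"grip":0,"dx":1,"dy":-0.3,"dz":0,"rx":0,"ry":0,"rz":0},{"grip":0,"dx":1,"dy":-0.3,"dz":0.5,"rx":0,"ry":0,"rz":0},{"grip":0,"dx":1,"dy":-0.3,"dz":0.8,"rx":0,"ry":0,"rz":0},{"grip":0,"dx":1,"dy":-0.3,"dz":1,"rx":0,"ry":0,"rz":0},{"grip":0,"dx":1,"dy":-0.3,"dz":1,"rx":0,"ry":0,"rz":0}]'; 
python3 -c "
from tl import *
o=st();tray(o);go([.505,.355,.045],1.556)
"
```

```text
time: 17.85
tool_pos: [0.5043, 0.3226, 0.2967]
ee_rot: [3.119, -0.01, 1.564]
wrist_force: [-0.1, -0.0, -1.3]
width: 0.0118
t 17.85 p [0.5043 0.3226 0.2967] rpy [ 3.1193 -0.0097  1.5638] F [-0.1 -0.  -1.3] w 0.0118
grip [0.504 0.323 0.3  ] lip [0.361 0.324 0.256] tilt 1.3921078636258202
shift units [ 1.2  -0.2  10.08] turn units [ 0.25 -0.11  0.09]
```

```bash
python3 -m inch '[{"grip":0,"dx":0.6,"dy":-0.1,"dz":1,"rx":0.1,"ry":0,"rz":0},{"grip":0,"dx":0.4,"dy":0,"dz":1,"rx":0.1,"ry":0,"rz":0},{"grip":0,"dx":0,"dy":0,"dz":1,"rx":0,"ry":0,"rz":0},{"grip":0,"dx":0,"dy":0,"dz":1,"rx":0,"ry":0,"rz":0},{"grip":0,"dx":0,"dy":0,"dz":1,"rx":0,"ry":0,"rz":0},{"grip":0,"dx":0,"dy":0,"dz":1,"rx":0,"ry":0,"rz":0},{"grip":0,"dx":0,"dy":0,"dz":1,"rx":0,"ry":0,"rz":0},{"grip":0,"dx":0,"dy":0,"dz":0.8,"rx":0,"ry":0,"rz":0},{"grip":0,"dx":0,"dy":0,"dz":0.5,"rx":0,"ry":0,"rz":0},{"grip":0,"dx":0,"dy":0,"dz":0.3,"rx":0,"ry":0,"rz":0},{"grip":0,"dx":0,"dy":0,"dz":0,"rx":0,"ry":0,"rz":0}]'; 
python3 -c "
from tl import *
o=st();tray(o);go([.505,.355,.041],1.556)
"
```

```text
time: 19.23
tool_pos: [0.4878, 0.3611, 0.0737]
ee_rot: [3.135, -0.018, 1.577]
wrist_force: [0.8, -0.3, -2.2]
width: 0.0117
t 19.23 p [0.4878 0.3611 0.0737] rpy [ 3.1352 -0.0177  1.5774] F [ 0.8 -0.3 -2.2] w 0.0117
grip [0.488 0.361 0.077] lip [0.344 0.361 0.036] tilt 1.0804761668509653
shift units [-0.27  0.68  1.31] turn units [ 0.07 -0.2   0.24]
```

```bash
python3 -m inch '[{"grip":0,"dx":0,"dy":0.2,"dz":0.4,"rx":0.1,"ry":-0.2,"rz":0},{"grip":0,"dx":0,"dy":0,"dz":0.4,"rx":0,"ry":0,"rz":0},{"grip":0,"dx":0,"dy":0,"dz":0.3,"rx":0,"ry":0,"rz":0},{"grip":0,"dx":0,"dy":0,"dz":0.1,"rx":0,"ry":0,"rz":0},{"grip":0,"dx":0,"dy":0,"dz":0,"rx":0,"ry":0,"rz":0}]'; 
python3 -c "
from tl import *
o=st();tray(o);go([.49,.36,.041],1.556)
"
```

```text
time: 19.85
tool_pos: [0.4968, 0.3631, 0.0572]
ee_rot: [3.135, -0.004, 1.577]
wrist_force: [-1.0, -0.4, -1.8]
width: 0.0116
t 19.85 p [0.4968 0.3631 0.0572] rpy [ 3.135  -0.0042  1.5769] F [-1.  -0.4 -1.8] w 0.0116
grip [0.497 0.363 0.06 ] lip [0.353 0.362 0.019] tilt 0.4486942390510811
shift units [-0.12 -0.28  0.65] turn units [ 0.08 -0.05  0.24]
```

```bash
python3 -m inch '[{"grip":0,"dx":0,"dy":0,"dz":0.4,"rx":0,"ry":0,"rz":0},{"grip":0,"dx":0,"dy":0,"dz":0.3,"rx":0,"ry":0,"rz":0},{"grip":0,"dx":0,"dy":0,"dz":0.1,"rx":0,"ry":0,"rz":0},{"grip":0,"dx":0,"dy":0,"dz":0,"rx":0,"ry":0,"rz":0}]'; 
python3 -c "
from tl import *
o=st();tray(o);go([.49,.36,.041],1.556)
"
```

```text
time: 20.35
tool_pos: [0.4982, 0.3646, 0.0554]
ee_rot: [3.129, -0.009, 1.577]
wrist_force: [-0.3, 0.0, -0.6]
width: 0.0119
t 20.35 p [0.4982 0.3646 0.0554] rpy [ 3.1294 -0.0087  1.5772] F [-0.3  0.  -0.6] w 0.0119
grip [0.498 0.365 0.058] lip [0.355 0.364 0.017] tilt 0.8588139207961315
shift units [-0.19 -0.34  0.57] turn units [ 0.14 -0.1   0.24]
```

```bash
python3 -c "
from tl import *
W=snap('wrist','w9');S=snap('scene');crop(S,'s9',(250,40,420,160),4)
"
```

```text
(no output)
```

View pics/w9.png

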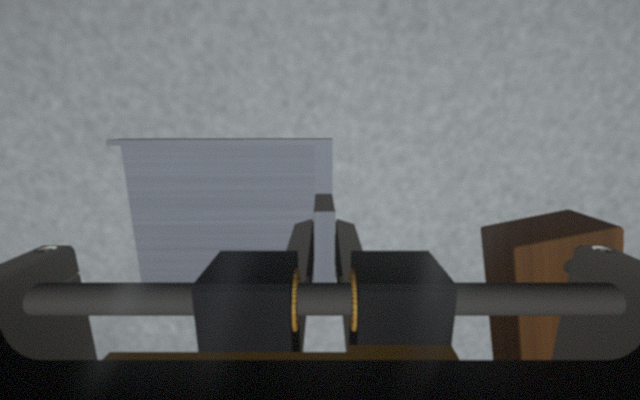

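View pics/s9.png

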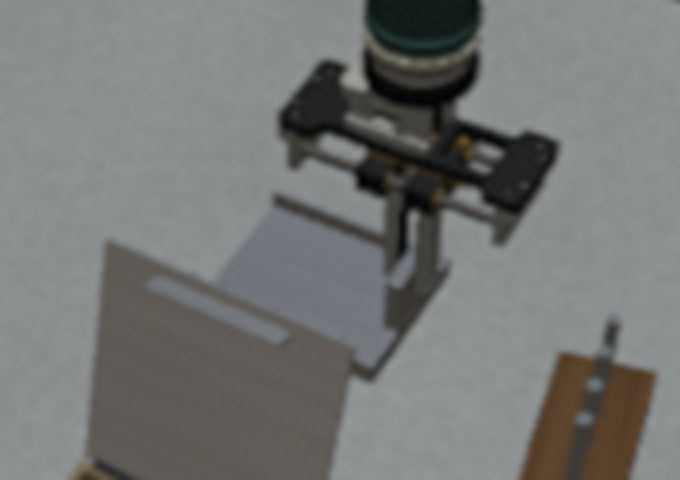

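```bash
python3 -m inch '[{"grip":0,"dx":0,"dy":0,"dz":0.4,"rx":0.1,"ry":0,"rz":0},{"grip":0,"dx":0,"dy":0,"dz":0.4,"rx":0,"ry":0,"rz":0}]'; 
python3 -c "
from tl import *
o=st();tray(o)
"; python3 -m inch '[{"grip":0,"dx":0,"dy":0,"dz":0.3,"rx":0,"ry":0,"rz":0},{"grip":0,"dx":0,"dy":0,"dz":0.2,"rx":0,"ry":0,"rz":0}]'
```

```text
time: 20.7
tool_pos: [0.4992, 0.366, 0.0532]
ee_rot: [3.135, -0.012, 1.578]
wrist_force: [-17.0, -10.7, 45.2]
width: 0.0119
t 20.7 p [0.4992 0.366  0.0532] rpy [ 3.1349 -0.012   1.5777] F [-17.  -10.7  45.2] w 0.0119
grip [0.499 0.366 0.056] lip [0.355 0.366 0.015] tilt 0.7881908279903271
time: 20.95
tool_pos: [0.4984, 0.3659, 0.0533]
ee_rot: [3.134, -0.012, 1.578]
wrist_force: [-8.3, -5.2, 16.7]
width: 0.0121
```

```bash
python3 -m inch '[{"grip":0.4,"dx":0,"dy":0,"dz":0,"rx":0,"ry":0,"rz":0},{"grip":0.4,"dx":0,"dy":0,"dz":0,"rx":0,"ry":0,"rz":0},{"grip":0.5,"dx":0,"dy":0,"dz":0,"rx":0,"ry":0,"rz":0},{"grip":0.5,"dx":0,"dy":0,"dz":-0.5,"rx":0,"ry":0,"rz":0},{"grip":0.5,"dx":0,"dy":0,"dz":-1,"rx":0,"ry":0,"rz":0},{"grip":0.5,"dx":0,"dy":0,"dz":-1,"rx":0,"ry":0,"rz":0},{"grip":0.5,"dx":0,"dy":0,"dz":-1,"rx":0,"ry":0,"rz":0},{"grip":0.5,"dx":0,"dy":0,"dz":-1,"rx":0,"ry":0,"rz":0}]'; 
python3 -c "
from tl import *
o=st();S=snap('scene');crop(S,'s10',(200,40,420,290),3);W=snap('wrist','w10')
"
```

```text
time: 21.95
tool_pos: [0.4969, 0.3636, 0.1631]
ee_rot: [3.142, -0.008, 1.577]
wrist_force: [-0.2, -0.6, -0.5]
width: 0.0471
t 21.95 p [0.4969 0.3636 0.1631] rpy [ 3.1416 -0.0076  1.5773] F [-0.2 -0.6 -0.5] w 0.0471
```

View pics/w10.png

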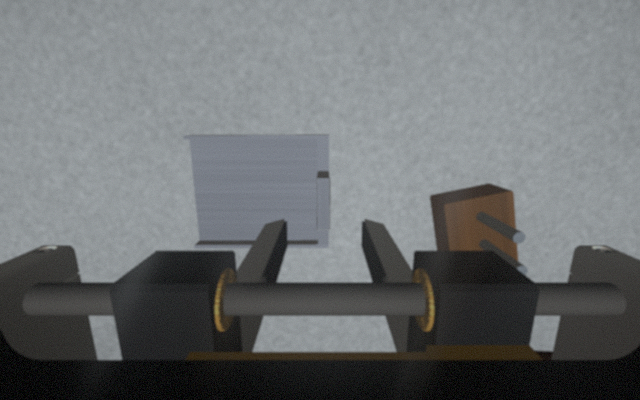

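View pics/s10.png

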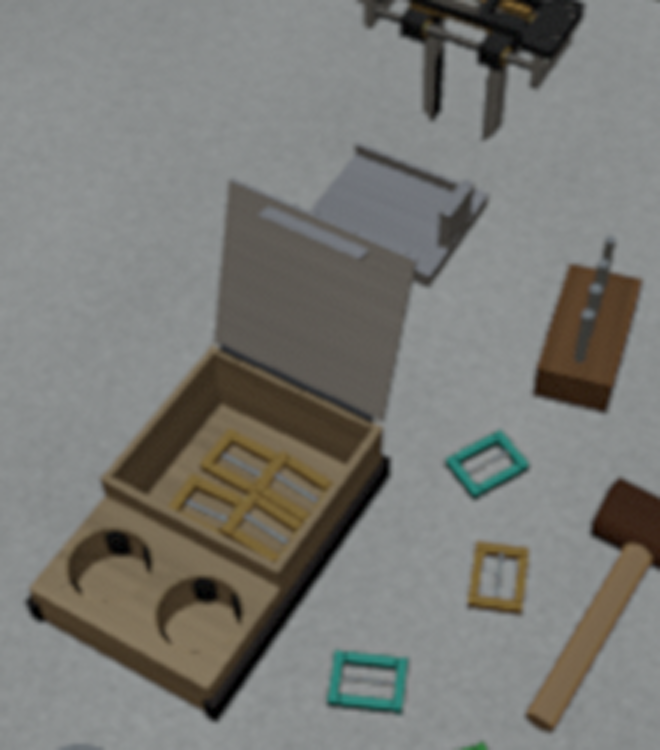

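```bash
cat > buck.py <<'E'
from h import *
def gold(s,box):
    im=cv2.cvtColor(s["frame"],cv2.COLOR_RGB2HSV); m=cv2.inRange(im,(12,90,70),(28,255,255))
    x0,y0,x1,y1=box; k=np.zeros_like(m);k[y0:y1,x0:x1]=m[y0:y1,x0:x1]
    c,_=cv2.findContours(k,cv2.RETR_EXTERNAL,cv2.CHAIN_APPROX_NONE)
    return c
def fit(s,box,z=.013):
    best=max(gold(s,box),key=cv2.contourArea)[:,0,:].astype(float)
    w=np.array([onz(s,q,z) for q in best])
    r=cv2.minAreaRect((w[:,:2]*1000).astype(np.float32)); return best.mean(0),r
if __name__=="__main__":
    T=snap("top");S=snap("scene")
    print(fit(T,(300,160,360,200)));print(fit(S,(340,220,370,255)))
    crop(T,"t11",(310,165,345,192),16)
    st()
E
python3 buck.py
```

```text
(array([316.75362319, 171.89855072]), ((707.3672485351562, 43.94746398925781), (43.818782806396484, 56.98365783691406), 20.353853225708008))
(array([361.8625, 231.9125]), ((702.0651245117188, 37.97706985473633), (31.560022354125977, 61.68986129760742), 26.656471252441406))
t 22.15 p [0.4971 0.3637 0.1622] rpy [ 3.1409 -0.008   1.5774] F [0.3 0.2 0.1] w 0.0472
```

View pics/t11.png

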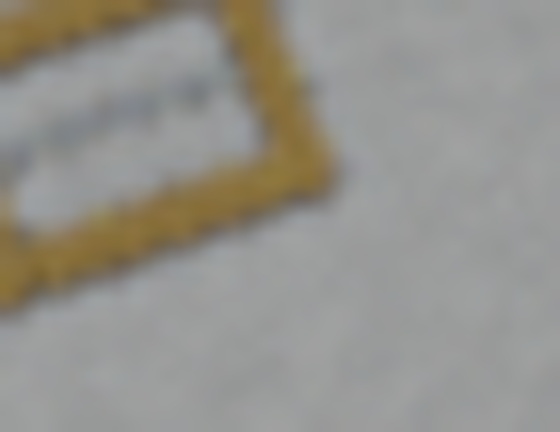

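```bash
python3 -c "
from buck import *
T=snap('top');crop(T,'t12',(250,100,440,215),4)
print(fit(T,(300,160,360,200)))
for c in gold(T,(255,100,400,215)): print(cv2.boundingRect(c))
"
```

```text
(array([316.73913043, 171.89855072]), ((707.2429809570312, 44.08690643310547), (43.747928619384766, 56.900360107421875), 21.03582000732422))
(304, 161, 26, 23)
(276, 146, 3, 2)
(286, 144, 1, 1)
(272, 144, 1, 1)
(280, 143, 1, 1)
(274, 143, 2, 1)
(287, 142, 3, 2)
(282, 142, 1, 1)
(280, 139, 1, 1)
(272, 139, 1, 1)
(286, 137, 2, 3)
(274, 137, 1, 2)
(282, 135, 1, 1)
(278, 135, 1, 1)
(284, 134, 1, 1)
(277, 133, 1, 1)
(273, 133, 2, 2)
(287, 130, 70, 13)
(280, 130, 2, 2)
(283, 129, 2, 1)
(288, 128, 1, 1)
(273, 127, 1, 1)
(280, 125, 1, 1)
(282, 123, 2, 1)
(275, 122, 1, 1)
(284, 121, 2, 1)
(273, 120, 1, 1)
(288, 119, 2, 2)
(277, 119, 1, 1)
(275, 119, 1, 1)
(280, 117, 1, 1)
(278, 116, 1, 1)
```

View pics/t12.png

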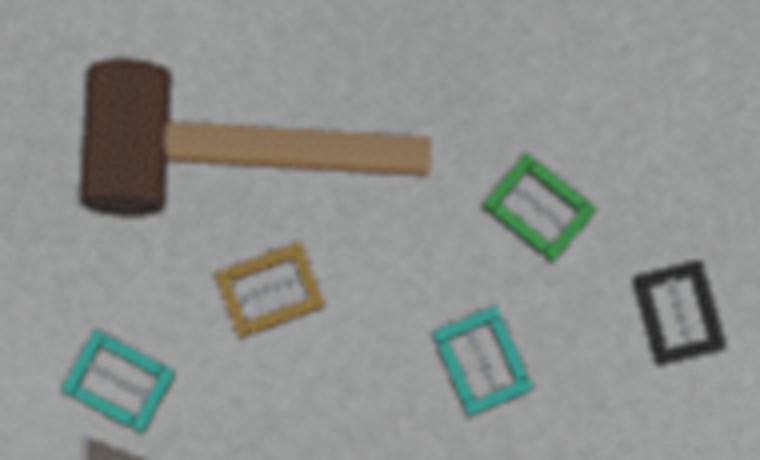

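```bash
python3 -c "
from h import *
st();go([.705,.044,.20],1.937)
"
```

```text
t 22.2 p [0.4965 0.3634 0.161 ] rpy [-3.1403 -0.0068  1.5774] F [-0.3  0.4 -0.3] w 0.0472
shift units [-12.82   8.25  -1.66] turn units [-0.   -0.08 -4.12]
```

```bash
python3 -m inch '[{"grip":0.7,"dx":-0.6,"dy":0.4,"dz":-0.6,"rx":0,"ry":0,"rz":0},{"grip":0.7,"dx":-1,"dy":0.7,"dz":-0.5,"rx":0,"ry":0,"rz":0},{"grip":0.7,"dx":-1,"dy":0.7,"dz":-0.4,"rx":0,"ry":0,"rz":0},{"grip":0.7,"dx":-1,"dy":0.7,"dz":0,"rx":0,"ry":0,"rz":0},{"grip":0.7,"dx":-1,"dy":0.7,"dz":0,"rx":0,"ry":0,"rz":0},{"grip":0.7,"dx":-1,"dy":0.7,"dz":0,"rx":0,"ry":0,"rz":0},{"grip":0.7,"dx":-1,"dy":0.7,"dz":0,"rx":0,"ry":0,"rz":0},{"grip":0.7,"dx":-1,"dy":0.7,"dz":0,"rx":0,"ry":0,"rz":0},{"grip":0.7,"dx":-1,"dy":0.7,"dz":0,"rx":0,"ry":0,"rz":0},{"grip":0.7,"dx":-1,"dy":0.7,"dz":0,"rx":0,"ry":0,"rz":0},{"grip":0.7,"dx":-1,"dy":0.6,"dz":0,"rx":0,"ry":0,"rz":0},{"grip":0.7,"dx":-1,"dy":0.6,"dz":0,"rx":0,"ry":0,"rz":0}]'; python3 -c "
from h import *
st();go([.705,.044,.12],1.937)
"
```

```text
time: 23.7
tool_pos: [0.7025, 0.051, 0.193]
ee_rot: [-3.128, 0.003, 1.572]
wrist_force: [0.4, 0.5, -0.4]
width: 0.066
t 23.7 p [0.7025 0.051  0.193 ] rpy [-3.1279e+00  3.1000e-03  1.5723e+00] F [ 0.4  0.5 -0.4] w 0.066
shift units [-0.27  0.14  2.92] turn units [-0.16  0.01 -4.18]
```

```bash
python3 -m inch '[{"grip":0.7,"dx":-0.2,"dy":0.1,"dz":0,"rx":-0.1,"ry":0,"rz":-1},{"grip":0.7,"dx":0,"dy":0,"dz":0.5,"rx":0,"ry":0,"rz":-1},{"grip":0.7,"dx":0,"dy":0,"dz":0.6,"rx":0,"ry":0,"rz":-1},{"grip":0.7,"dx":0,"dy":0,"dz":0.6,"rx":0,"ry":0,"rz":-1},{"grip":0.7,"dx":0,"dy":0,"dz":0.5,"rx":0,"ry":0,"rz":0},{"grip":0.7,"dx":0,"dy":0,"dz":0,"rx":0,"ry":0,"rz":0}]'; python3 -c "
from h import *
st();go([.7072,.044,.02],1.937)
W=snap('wrist','w13');st()
c=np.array([.7072,.044,.013]);a=1.937
for u,v in [(30,23),(30,-23),(-30,-23),(-30,23)]:
  print(np.round(proj(W,c+np.array([np.cos(a)*u+np.sin(a)*v,np.sin(a)*u-np.cos(a)*v,0])/1000)))
"
```

```text
time: 24.45
tool_pos: [0.7055, 0.0334, 0.1337]
ee_rot: [-3.13, 0.002, 1.92]
wrist_force: [-0.4, 0.6, 0.4]
width: 0.0659
t 24.45 p [0.7055 0.0334 0.1337] rpy [-3.1296e+00  2.0000e-03  1.9199e+00] F [-0.4  0.6  0.4] w 0.0659
shift units [0.39 0.26 4.54] turn units [-0.14  0.02 -0.2 ]
t 24.5 p [0.706  0.0334 0.1347] rpy [-3.1309e+00  2.7000e-03  1.9201e+00] F [ 0.7 -0.   0.5] w 0.0657
[[354. 153.]]
[[305. 154.]]
[[307. 215.]]
[[354. 214.]]
```

View pics/w13.png

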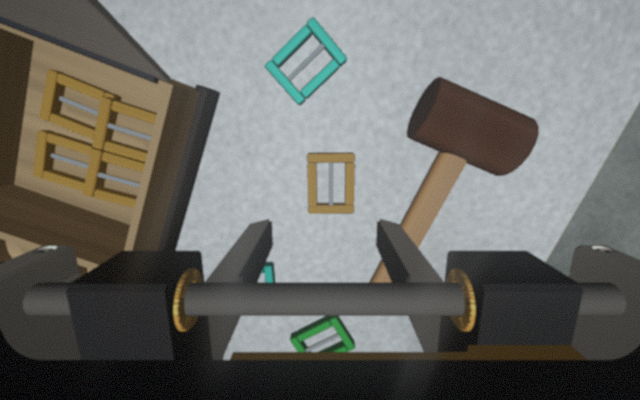

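```bash
python3 -m inch '[{"grip":0.7,"dx":0.2,"dy":0.15,"dz":0.7,"rx":-0.1,"ry":0,"rz":-0.2},{"grip":0.7,"dx":0.2,"dy":0.1,"dz":0.8,"rx":0,"ry":0,"rz":0},{"grip":0.7,"dx":0,"dy":0,"dz":0.8,"rx":0,"ry":0,"rz":0},{"grip":0.7,"dx":0,"dy":0,"dz":0.6,"rx":0,"ry":0,"rz":0},{"grip":0.7,"dx":0,"dy":0,"dz":0.4,"rx":0,"ry":0,"rz":0},{"grip":0.7,"dx":0,"dy":0,"dz":0.2,"rx":0,"ry":0,"rz":0},{"grip":0.7,"dx":0,"dy":0,"dz":0,"rx":0,"ry":0,"rz":0}]'; python3 -c "
from h import *
st();go([.7072,.044,.018],1.937)
W=snap('wrist','w14')
"
```

```text
time: 25.38
tool_pos: [0.7101, 0.0442, 0.0455]
ee_rot: [3.139, 0.005, 1.935]
wrist_force: [0.4, -0.3, 0.9]
width: 0.0658
t 25.38 p [0.7101 0.0442 0.0455] rpy [3.1393 0.0049 1.9351] F [ 0.4 -0.3  0.9] w 0.0658
shift units [ 0.04 -0.11  1.1 ] turn units [ 0.03  0.06 -0.02]
```

View pics/w14.png

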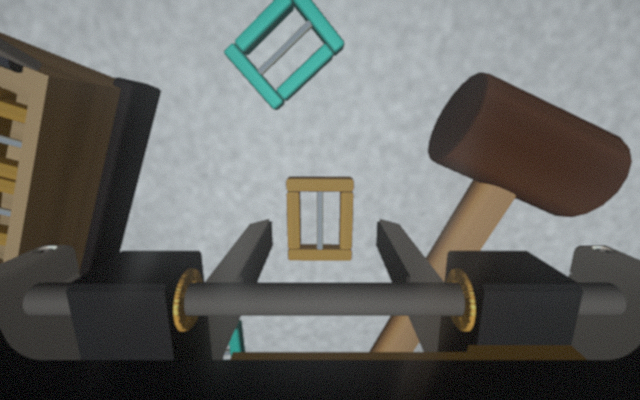

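```bash
python3 -m inch '[{"grip":0.64,"dx":0,"dy":-0.1,"dz":0.5,"rx":0,"ry":0,"rz":0},{"grip":0.64,"dx":0,"dy":0,"dz":0.4,"rx":0,"ry":0,"rz":0},{"grip":0.64,"dx":0,"dy":0,"dz":0.2,"rx":0,"ry":0,"rz":0},{"grip":0.64,"dx":0,"dy":0,"dz":0,"rx":0,"ry":0,"rz":0}]'; python3 -c "
from h import *
st();go([.7072,.044,.018],1.937)
"
```

```text
time: 25.92
tool_pos: [0.7086, 0.043, 0.0177]
ee_rot: [3.137, 0.006, 1.935]
wrist_force: [1.0, -0.1, -0.6]
width: 0.0601
t 25.93 p [0.7086 0.043  0.0177] rpy [3.1369 0.0059 1.935 ] F [ 1.  -0.1 -0.6] w 0.0601
shift units [ 0.06 -0.04 -0.01] turn units [ 0.05  0.07 -0.02]
```

```bash
python3 -m inch '[{"grip":0.3,"dx":0,"dy":0,"dz":0,"rx":0,"ry":0,"rz":0},{"grip":0.3,"dx":0,"dy":0,"dz":0,"rx":0,"ry":0,"rz":0},{"grip":0.3,"dx":0,"dy":0,"dz":0,"rx":0,"ry":0,"rz":0},{"grip":0.3,"dx":0,"dy":0,"dz":0,"rx":0,"ry":0,"rz":0},{"grip":0.3,"dx":0,"dy":0,"dz":-0.5,"rx":0,"ry":0,"rz":0},{"grip":0.3,"dx":0,"dy":0,"dz":-0.8,"rx":0,"ry":0,"rz":0},{"grip":0.3,"dx":0,"dy":0,"dz":-1,"rx":0,"ry":0,"rz":0},{"grip":0.3,"dx":0,"dy":0,"dz":-1,"rx":0,"ry":0,"rz":0},{"grip":0.3,"dx":0,"dy":0,"dz":-1,"rx":0,"ry":0,"rz":0},{"grip":0.3,"dx":0,"dy":0,"dz":-1,"rx":0,"ry":0,"rz":0}]'; python3 -c "
from h import *
st();go([.48,.016,.16],1.563)
W=snap('wrist','w15')
"
```

```text
time: 27.18
tool_pos: [0.708, 0.0436, 0.161]
ee_rot: [3.133, 0.007, 1.935]
wrist_force: [-0.1, -1.3, -0.0]
width: 0.0454
t 27.18 p [0.708  0.0436 0.161 ] rpy [3.1331 0.0074 1.9351] F [-0.1 -1.3 -0. ] w 0.0454
shift units [ 2.22 -8.92 -0.05] turn units [0.11 0.07 4.26]
```

View pics/w15.png

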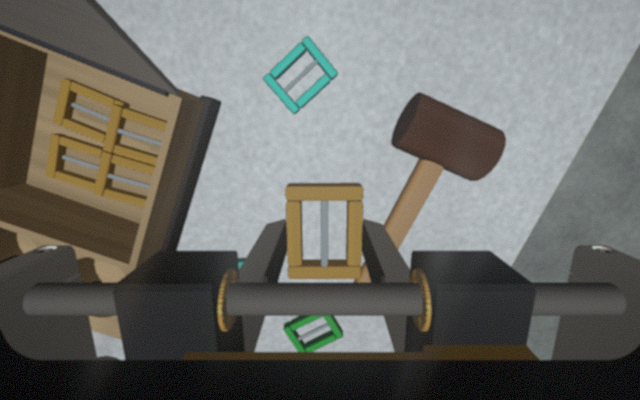

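```bash
python3 -m inch '[{"grip":0.3,"dx":0,"dy":-0.5,"dz":0,"rx":0.1,"ry":0,"rz":1},{"grip":0.3,"dx":0,"dy":-0.8,"dz":0,"rx":0,"ry":0,"rz":1},{"grip":0.3,"dx":0,"dy":-1,"dz":0,"rx":0,"ry":0,"rz":1},{"grip":0.3,"dx":0,"dy":-1,"dz":0,"rx":0,"ry":0,"rz":1},{"grip":0.3,"dx":0,"dy":-1,"dz":0,"rx":0,"ry":0,"rz":0.2},{"grip":0.3,"dx":0,"dy":-1,"dz":0,"rx":0,"ry":0,"rz":0},{"grip":0.3,"dx":0,"dy":-1,"dz":0,"rx":0,"ry":0,"rz":0},{"grip":0.3,"dx":0,"dy":-1,"dz":0,"rx":0,"ry":0,"rz":0},{"grip":0.3,"dx":0,"dy":-1,"dz":0,"rx":0,"ry":0,"rz":0},{"grip":0.3,"dx":0,"dy":-0.6,"dz":0,"rx":0,"ry":0,"rz":0}]'; python3 -c "
from h import *
st();go([.455,.01,.07],1.563)
"
```

```text
time: 28.48
tool_pos: [0.4864, 0.0277, 0.1748]
ee_rot: [3.109, 0.007, 1.556]
wrist_force: [-0.7, 0.1, 0.1]
width: 0.0459
t 28.48 p [0.4864 0.0277 0.1748] rpy [3.1088 0.0073 1.5558] F [-0.7  0.1  0.1] w 0.0459
shift units [-0.7  -1.38  4.15] turn units [ 0.38  0.09 -0.08]
```

```bash
python3 -m inch '[{"grip":0.3,"dx":-0.4,"dy":-0.7,"dz":0.3,"rx":0.2,"ry":0.1,"rz":0},{"grip":0.3,"dx":-0.3,"dy":-0.6,"dz":0.6,"rx":0.1,"ry":0,"rz":0},{"grip":0.3,"dx":0,"dy":0,"dz":0.8,"rx":0,"ry":0,"rz":0},{"grip":0.3,"dx":0,"dy":0,"dz":0.8,"rx":0,"ry":0,"rz":0},{"grip":0.3,"dx":0,"dy":0,"dz":0.8,"rx":0,"ry":0,"rz":0},{"grip":0.3,"dx":0,"dy":0,"dz":0.6,"rx":0,"ry":0,"rz":0},{"grip":0.3,"dx":0,"dy":0,"dz":0.2,"rx":0,"ry":0,"rz":0},{"grip":0.3,"dx":0,"dy":0,"dz":0,"rx":0,"ry":0,"rz":0}]'; python3 -c "
from h import *
st();go([.455,.01,.06],1.563);snap('wrist','w16')
"
```

```text
time: 29.48
tool_pos: [0.4569, 0.0099, 0.0746]
ee_rot: [3.121, -0.001, 1.556]
wrist_force: [0.1, -0.6, 0.3]
width: 0.0456
t 29.48 p [0.4569 0.0099 0.0746] rpy [ 3.1214e+00 -5.0000e-04  1.5560e+00] F [ 0.1 -0.6  0.3] w 0.0456
shift units [ 0.   -0.09  0.58] turn units [ 0.23 -0.01 -0.08]
```

View pics/w16.png

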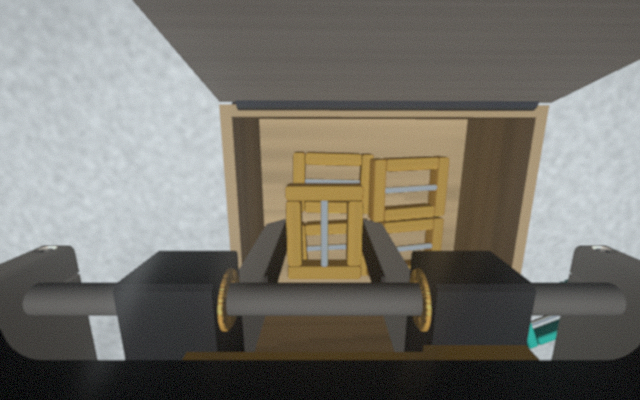

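```bash
python3 -m inch '[{"grip":0.3,"dx":0,"dy":0.1,"dz":0.5,"rx":0.1,"ry":0,"rz":0},{"grip":0.3,"dx":0,"dy":0,"dz":0.3,"rx":0,"ry":0,"rz":0},{"grip":0.6,"dx":0,"dy":0,"dz":0,"rx":0,"ry":0,"rz":0},{"grip":0.6,"dx":0,"dy":0,"dz":0,"rx":0,"ry":0,"rz":0},{"grip":0.6,"dx":0,"dy":0,"dz":0,"rx":0,"ry":0,"rz":0},{"grip":0.6,"dx":0,"dy":0,"dz":-0.5,"rx":0,"ry":0,"rz":0},{"grip":0.6,"dx":0,"dy":0,"dz":-1,"rx":0,"ry":0,"rz":0},{"grip":0.6,"dx":0,"dy":0,"dz":-1,"rx":0,"ry":0,"rz":0},{"grip":0.6,"dx":0,"dy":0,"dz":-1,"rx":0,"ry":0,"rz":0},{"grip":0.6,"dx":0,"dy":0,"dz":-1,"rx":0,"ry":0,"rz":0}]'; python3 -c "
from h import *
st();snap('wrist','w17')
"
```

```text
time: 30.78
tool_pos: [0.4594, 0.0098, 0.1738]
ee_rot: [3.126, -0.0, 1.556]
wrist_force: [0.4, 0.5, 0.2]
width: 0.0564
t 30.77 p [0.4594 0.0098 0.1738] rpy [ 3.1263e+00 -2.0000e-04  1.5560e+00] F [0.4 0.5 0.2] w 0.0564
```

View pics/w17.png

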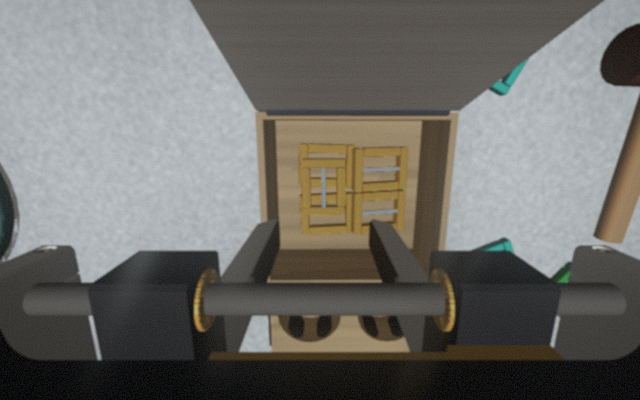

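```bash
python3 -m inch '[{"grip":0,"dx":0,"dy":0,"dz":-1,"rx":0.1,"ry":0,"rz":0},{"grip":0,"dx":0,"dy":0.2,"dz":-1,"rx":0,"ry":0,"rz":0},{"grip":0,"dx":0,"dy":0.4,"dz":-1,"rx":0,"ry":0,"rz":0},{"grip":0,"dx":0.2,"dy":0.4,"dz":-1,"rx":0,"ry":0,"rz":0},{"grip":0,"dx":0.6,"dy":0.2,"dz":-0.6,"rx":0,"ry":0,"rz":0},{"grip":0,"dx":1,"dy":0,"dz":-0.2,"rx":0,"ry":0,"rz":0},{"grip":0,"dx":1,"dy":0,"dz":0,"rx":0,"ry":0,"rz":0},{"grip":0,"dx":1,"dy":0,"dz":0,"rx":0,"ry":0,"rz":0},{"grip":0,"dx":1,"dy":0,"dz":0,"rx":0,"ry":0,"rz":0},{"grip":0,"dx":1,"dy":0,"dz":0,"rx":0,"ry":0,"rz":0},{"grip":0,"dx":1,"dy":0,"dz":0,"rx":0,"ry":0,"rz":0},{"grip":0,"dx":1,"dy":0,"dz":0,"rx":0,"ry":0,"rz":0}]'; python3 -c "
from h import *
st();go([.49,.19,.21],1.563);S=snap('scene','s18')
"
```

```text
time: 32.33
tool_pos: [0.494, 0.2086, 0.3091]
ee_rot: [3.114, 0.0, 1.552]
wrist_force: [0.9, 0.4, 0.4]
width: 0.0005
t 32.33 p [0.494  0.2086 0.3091] rpy [3.1136e+00 2.0000e-04 1.5516e+00] F [0.9 0.4 0.4] w 0.0005
shift units [-0.75 -0.26  3.96] turn units [ 0.32  0.   -0.13]
```

View pics/s18.png

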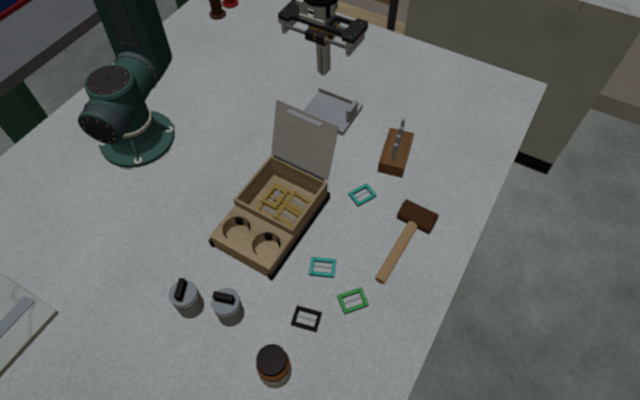

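```bash
python3 -m inch '[{"grip":0,"dx":0,"dy":0,"dz":0.6,"rx":0.2,"ry":0,"rz":0},{"grip":0,"dx":0,"dy":0,"dz":0.9,"rx":0.1,"ry":0,"rz":0},{"grip":0,"dx":0,"dy":0,"dz":1,"rx":0,"ry":0,"rz":0},{"grip":0,"dx":0,"dy":0,"dz":1,"rx":0,"ry":0,"rz":0},{"grip":0,"dx":-0.4,"dy":0,"dz":0.4,"rx":0,"ry":0,"rz":0},{"grip":0,"dx":-0.8,"dy":0,"dz":0.1,"rx":0,"ry":0,"rz":0},{"grip":0,"dx":-0.8,"dy":0,"dz":0,"rx":0,"ry":0,"rz":0},{"grip":0,"dx":-0.6,"dy":0,"dz":0,"rx":0,"ry":0,"rz":0},{"grip":0,"dx":-0.6,"dy":0,"dz":0,"rx":0,"ry":0,"rz":0},{"grip":0,"dx":-0.6,"dy":0,"dz":0,"rx":0,"ry":0,"rz":0},{"grip":0,"dx":-0.6,"dy":0,"dz":0,"rx":0,"ry":0,"rz":0}]'; python3 -c "
from h import *
st();go([.49,.05,.205],1.563);S=snap('scene');crop(S,'s19',(200,20,400,290),3)
"
```

```text
time: 33.75
tool_pos: [0.4919, 0.0913, 0.2027]
ee_rot: [-3.139, -0.001, 1.551]
wrist_force: [1.2, 1.3, -0.1]
width: 0.0001
t 33.75 p [0.4919 0.0913 0.2027] rpy [-3.1391e+00 -1.4000e-03  1.5514e+00] F [ 1.2  1.3 -0.1] w 0.0001
shift units [-1.65 -0.05 -0.09] turn units [-0.03 -0.02 -0.13]
```

View pics/s19.png

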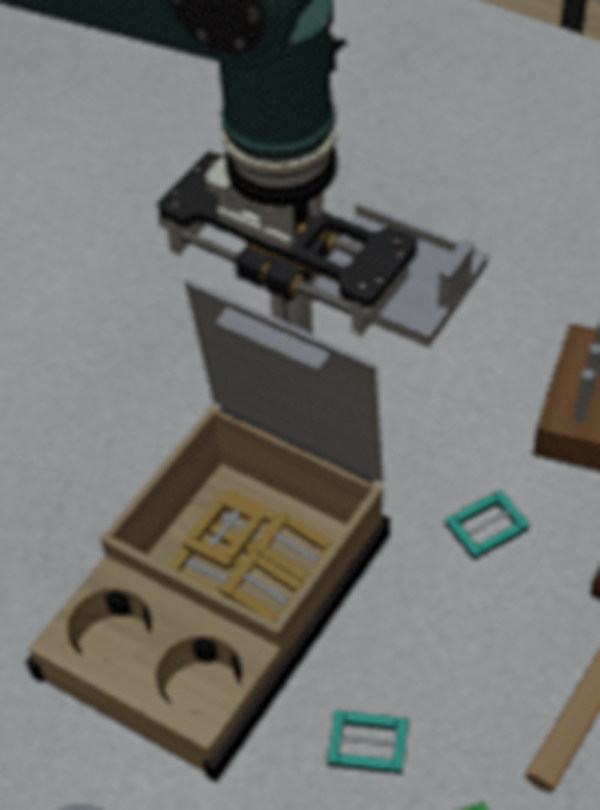

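```bash
python3 -m inch '[{"grip":0,"dx":-0.55,"dy":0,"dz":0,"rx":0,"ry":0,"rz":0},{"grip":0,"dx":-0.55,"dy":0,"dz":0,"rx":0,"ry":0,"rz":0},{"grip":0,"dx":-0.55,"dy":0,"dz":0,"rx":0,"ry":0,"rz":0},{"grip":0,"dx":-0.55,"dy":0,"dz":0.2,"rx":0,"ry":0,"rz":0},{"grip":0,"dx":-0.55,"dy":0,"dz":0.2,"rx":0,"ry":0,"rz":0},{"grip":0,"dx":-0.55,"dy":0,"dz":0.25,"rx":0,"ry":0,"rz":0},{"grip":0,"dx":-0.4,"dy":0,"dz":0.4,"rx":0,"ry":0,"rz":0},{"grip":0,"dx":-0.4,"dy":0,"dz":0.5,"rx":0,"ry":0,"rz":0}]'; python3 -c "
from h import *
st();go([.49,-.025,.14],1.563);S=snap('scene');crop(S,'s20',(200,20,400,290),3)
"
```

```text
time: 34.8
tool_pos: [0.4893, -0.02, 0.1612]
ee_rot: [-3.138, 0.001, 1.55]
wrist_force: [-0.4, 0.9, 0.3]
width: 0.0004
t 34.8 p [ 0.4893 -0.02    0.1612] rpy [-3.1384e+00  1.1000e-03  1.5501e+00] F [-0.4  0.9  0.3] w 0.0004
shift units [-0.2   0.03  0.85] turn units [-0.04  0.01 -0.15]
```

View pics/s20.png

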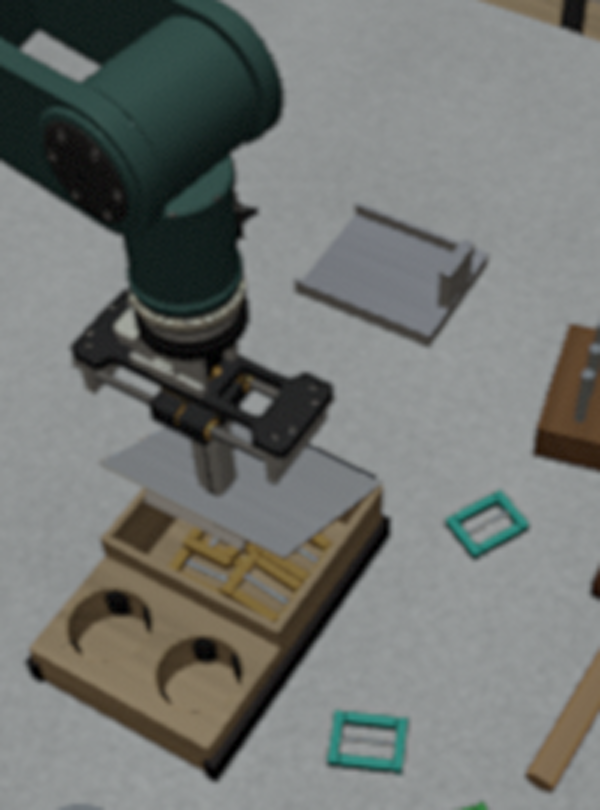

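```bash
python3 -m inch '[{"grip":0,"dx":-0.2,"dy":0,"dz":0.5,"rx":0,"ry":0,"rz":0},{"grip":0,"dx":-0.1,"dy":0,"dz":0.5,"rx":0,"ry":0,"rz":0},{"grip":0,"dx":-0.1,"dy":0,"dz":0.5,"rx":0,"ry":0,"rz":0},{"grip":0,"dx":0,"dy":0,"dz":0.4,"rx":0,"ry":0,"rz":0},{"grip":0,"dx":0,"dy":0,"dz":0.3,"rx":0,"ry":0,"rz":0},{"grip":0,"dx":0,"dy":0,"dz":0.2,"rx":0,"ry":0,"rz":0},{"grip":0,"dx":0,"dy":0,"dz":0.2,"rx":0,"ry":0,"rz":0}]'; python3 -c "
from h import *
st()"
```

```text
time: 35.72
tool_pos: [0.4876, -0.0323, 0.0988]
ee_rot: [-3.136, 0.005, 1.55]
wrist_force: [-12.2, 1.9, 26.5]
width: 0.0002
t 35.73 p [ 0.4876 -0.0323  0.0988] rpy [-3.1361  0.0046  1.5503] F [-12.2   1.9  26.5] w 0.0002
```

```bash
python3 -m inch '[{"grip":0,"dx":0,"dy":0,"dz":-0.5,"rx":0,"ry":0,"rz":0},{"grip":0.6,"dx":0,"dy":0,"dz":-1,"rx":0,"ry":0,"rz":0},{"grip":0.6,"dx":0,"dy":0,"dz":-1,"rx":0,"ry":0,"rz":0},{"grip":0.6,"dx":0,"dy":0,"dz":-1,"rx":0,"ry":0,"rz":0},{"grip":0.6,"dx":-0.5,"dy":0,"dz":-1,"rx":0,"ry":0,"rz":0},{"grip":0.6,"dx":-0.5,"dy":0,"dz":-1,"rx":0,"ry":0,"rz":0}]'; python3 -c "
from h import *
st();S=snap('scene');crop(S,'s21',(150,80,350,350),3);W=snap('wrist','w21');T=snap('top','t21');crop(T,'t21c',(370,200,500,310),6)"
```

```text
time: 36.48
tool_pos: [0.4875, -0.0549, 0.2396]
ee_rot: [-3.135, 0.003, 1.554]
wrist_force: [1.1, -0.3, 0.0]
width: 0.0471
t 36.48 p [ 0.4875 -0.0549  0.2396] rpy [-3.1349e+00  2.8000e-03  1.5542e+00] F [ 1.1 -0.3  0. ] w 0.0471
```

View pics/s21.png

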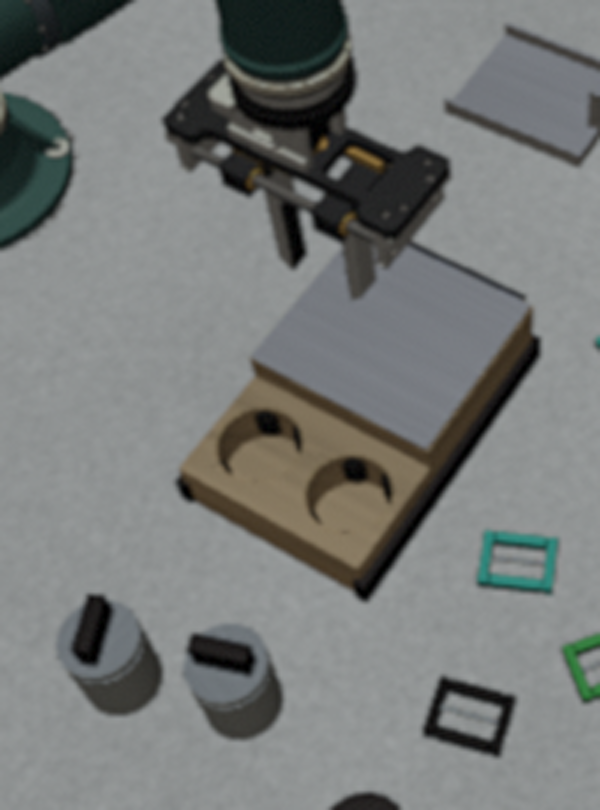

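View pics/w21.png

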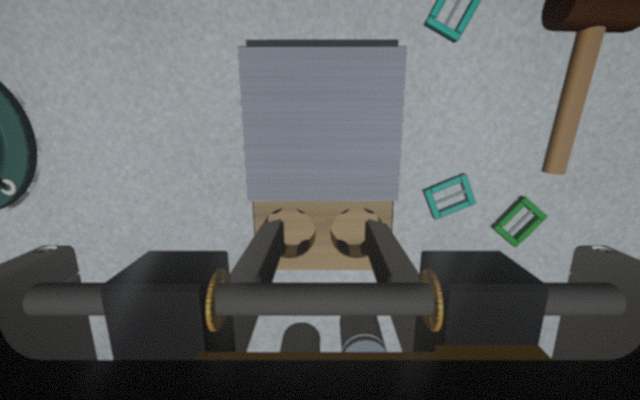

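View pics/t21c.png

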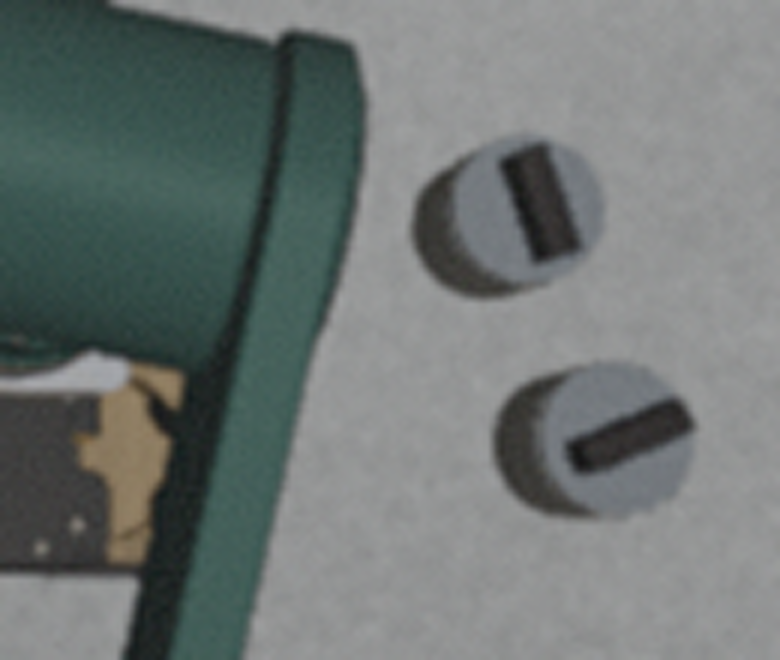

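```bash
python3 -m inch '[{"grip":0.6,"dx":-0.7,"dy":0,"dz":0,"rx":0,"ry":0,"rz":0},{"grip":0.6,"dx":-0.8,"dy":0,"dz":0,"rx":0,"ry":0,"rz":0},{"grip":0.6,"dx":-0.8,"dy":0,"dz":0,"rx":0,"ry":0,"rz":0},{"grip":0.6,"dx":-0.6,"dy":0,"dz":0,"rx":0,"ry":0,"rz":0},{"grip":0.6,"dx":0,"dy":0,"dz":0,"rx":0,"ry":0,"rz":0},{"grip":0.6,"dx":0,"dy":0,"dz":0,"rx":0,"ry":0,"rz":0}]'; python3 -c "
from h import *
o=st();W=snap('wrist','w22');print(W['eye'],W['orientation'],'chk',np.array(W['eye'])-o['tool_pos']);crop(W,'w22c',(220,60,420,230),4)
p=np.load('caddy.npy')
def cw(q): return np.array([p[0],p[1],0])+R.from_euler('z',p[2]).apply(np.array(q)/1000.)
for q in [(-85,-130,55),(85,-130,55),(-85,-30,55),(85,-30,55),(-43,-80,55),(43,-80,55),(-77,-80,55),(-9,-80,55),(9,-80,55),(77,-80,55)]: print(q,np.round((proj(W,cw(q))[0]-[220,60]+.5)*4))
np.save('w22.npy',[W['eye'],W['orientation']])
"
```

```text
time: 37.38
tool_pos: [0.4841, -0.1302, 0.2319]
ee_rot: [-3.126, -0.001, 1.554]
wrist_force: [-0.3, 0.9, -0.5]
width: 0.0561
t 37.38 p [ 0.4841 -0.1302  0.2319] rpy [-3.1255e+00 -9.0000e-04  1.5541e+00] F [-0.3  0.9 -0.5] w 0.0561
[ 0.48845501 -0.06272223  0.39685213] [-0.23471361  0.01586687 -0.0155869 ] chk [0.00433116 0.06743035 0.1649036 ]
(-85, -130, 55) [160. 642.]
(85, -130, 55) [731. 641.]
(-85, -30, 55) [140. 302.]
(85, -30, 55) [750. 298.]
(-43, -80, 55) [295. 477.]
(43, -80, 55) [593. 476.]
(-77, -80, 55) [178. 478.]
(-9, -80, 55) [413. 477.]
(9, -80, 55) [475. 476.]
(77, -80, 55) [712. 475.]
```

View pics/w22.png

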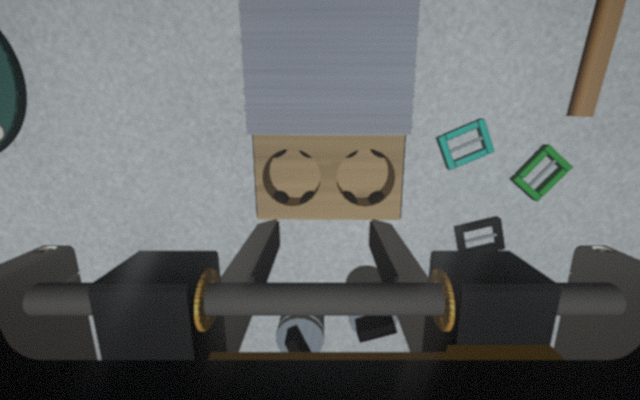

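View pics/w22c.png

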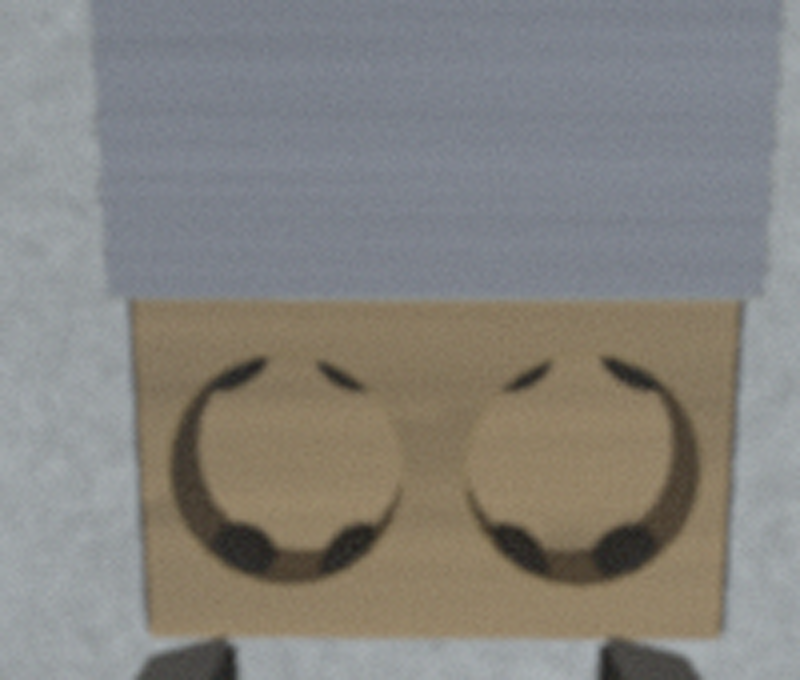

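```bash
python3 -c "
from h import *
o=st();W=snap('wrist');M=rot(o['ee_rot'])
for t in [14,0,-5]:
  print(t,proj(W,o['tool_pos']+M[:,2]*t/1000), [np.round(proj(W,o['tool_pos']+M[:,2]*t/1000+s*M[:,1]*(o['width']/2)))[0] for s in (-1,1)])
f=W['frame'];crop(W,'w23',(200,200,440,300),3)
# canister estimates
p=np.load('caddy.npy');T=snap('top')
print('A lid',onz(T,(457.5,234.3),.08),'bar',onz(T,(459.5,233.3),.108));print('B lid',onz(T,(472.3,272.8),.08),'bar',onz(T,(474.8,272),.108))
for q in ['well1','C1_mid']:
  print(q,[(np.round(d['pixel'],1),round(d['score'],2)) for d in spotter.place_of(W,q)])
r=spotter.regions_of(T,'C1_mid');print([(d['extent'],d['score']) for d in r])
"
```

```text
t 37.42 p [ 0.4841 -0.1301  0.232 ] rpy [-3.1255e+00 -7.0000e-04  1.5544e+00] F [-0.9  0.4 -0.2] w 0.0566
14 [[322.95484953 233.79770696]] [array([278., 234.]), array([368., 234.])]
0 [[322.87941487 242.31419293]] [array([275., 242.]), array([371., 242.])]
-5 [[322.84956717 245.68396246]] [array([273., 246.]), array([372., 246.])]
A lid [ 0.53931464 -0.28916296  0.08      ] bar [ 0.53835136 -0.28648657  0.108     ]
B lid [ 0.44925121 -0.31950353  0.08      ] bar [ 0.44993444 -0.3171591   0.108     ]
well1 [(array([293.8, 180.4]), 0.86), (array([363.2, 177. ]), 0.59)]
C1_mid []
[([468.1, 262.6, 483.1, 284.6], 0.63)]
```

View pics/w23.png

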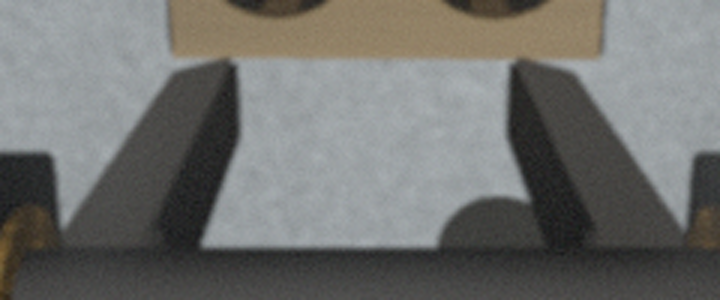

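```bash
python3 -m inch '[{"grip":0.6,"dx":-0.8,"dy":0.3,"dz":0,"rx":0,"ry":0,"rz":0},{"grip":0.6,"dx":-1,"dy":0.4,"dz":0,"rx":0,"ry":0,"rz":0},{"grip":0.6,"dx":-1,"dy":0.4,"dz":0,"rx":0,"ry":0,"rz":0},{"grip":0.6,"dx":-1,"dy":0.4,"dz":0,"rx":0,"ry":0,"rz":0},{"grip":0.6,"dx":-1,"dy":0.4,"dz":0,"rx":0,"ry":0,"rz":0},{"grip":0.6,"dx":-1,"dy":0.3,"dz":0,"rx":0,"ry":0,"rz":0},{"grip":0.6,"dx":0,"dy":0,"dz":0,"rx":-0.1,"ry":0,"rz":1},{"grip":0.6,"dx":0,"dy":0,"dz":0,"rx":0,"ry":0,"rz":1},{"grip":0.6,"dx":0,"dy":0,"dz":0,"rx":0,"ry":0,"rz":1},{"grip":0.6,"dx":0,"dy":0,"dz":0,"rx":0,"ry":0,"rz":1},{"grip":0.6,"dx":0,"dy":0,"dz":0,"rx":0,"ry":0,"rz":1},{"grip":0.6,"dx":0,"dy":0,"dz":0,"rx":0,"ry":0,"rz":1}]';python3 -m inch '[{"grip":0.6,"dx":0,"dy":0,"dz":0,"rx":0,"ry":0,"rz":1},{"grip":0.6,"dx":0,"dy":0,"dz":0,"rx":0,"ry":0,"rz":1},{"grip":0.6,"dx":0,"dy":0,"dz":0,"rx":0,"ry":0,"rz":1},{"grip":0.6,"dx":0,"dy":0,"dz":0,"rx":0,"ry":0,"rz":1},{"grip":0.6,"dx":0,"dy":0,"dz":0,"rx":0,"ry":0,"rz":1},{"grip":0.6,"dx":0,"dy":0,"dz":0,"rx":0,"ry":0,"rz":1},{"grip":0.6,"dx":0,"dy":0,"dz":0,"rx":0,"ry":0,"rz":1},{"grip":0.6,"dx":0,"dy":0,"dz":0,"rx":0,"ry":0,"rz":1},{"grip":0.6,"dx":0,"dy":0,"dz":0,"rx":0,"ry":0,"rz":0}]'; python3 -c "
from h import *
o=st();go([.539,-.288,.2],.30);W=snap('wrist','w24');
for q in [(.539,-.288,.108),(.539,-.288,.08)]: print(proj(W,q)+[1.5,0])
"
```

```text
time: 39.17
tool_pos: [0.5414, -0.2967, 0.229]
ee_rot: [-3.14, 0.008, 1.009]
wrist_force: [0.2, 0.1, 0.5]
width: 0.0566
time: 40.3
tool_pos: [0.542, -0.31, 0.2257]
ee_rot: [3.134, 0.01, 0.282]
wrist_force: [1.0, -0.3, -0.1]
width: 0.0566
t 40.3 p [ 0.542  -0.31    0.2257] rpy [3.1338 0.0098 0.2818] F [ 1.  -0.3 -0.1] w 0.0566
shift units [ 0.14 -0.89  1.02] turn units [ 0.09  0.11 -0.21]
[[301.80440148 191.54052299]]
[[303.62865051 185.44955292]]
```

View pics/w24.png

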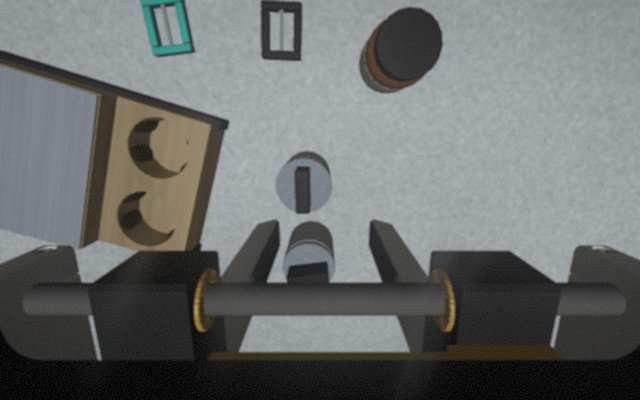

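```bash
python3 -m inch '[{"grip":0.4,"dx":0.1,"dy":-0.45,"dz":0.5,"rx":0.1,"ry":0.1,"rz":0},{"grip":0.4,"dx":0,"dy":-0.45,"dz":0.8,"rx":0,"ry":0,"rz":0},{"grip":0.4,"dx":0,"dy":0,"dz":0.8,"rx":0,"ry":0,"rz":0},{"grip":0.4,"dx":0,"dy":0,"dz":0.8,"rx":0,"ry":0,"rz":0},{"grip":0.4,"dx":0,"dy":0,"dz":0.4,"rx":0,"ry":0,"rz":0},{"grip":0.4,"dx":0,"dy":0,"dz":0.1,"rx":0,"ry":0,"rz":0},{"grip":0.4,"dx":0,"dy":0,"dz":0,"rx":0,"ry":0,"rz":0}]'; python3 -c "
from h import *
o=st();go([.539,-.288,.096],.29);W=snap('wrist','w25');
for q in [(.539,-.288,.108),(.539,-.288,.08)]: print(proj(W,q)+[1.5,0])
"
```

```text
time: 41.22
tool_pos: [0.5389, -0.2911, 0.1392]
ee_rot: [3.139, -0.001, 0.288]
wrist_force: [0.1, 0.1, 0.5]
width: 0.0374
t 41.23 p [ 0.5389 -0.2911  0.1392] rpy [ 3.1392e+00 -9.0000e-04  2.8850e-01] F [0.1 0.1 0.5] w 0.0374
shift units [ 0.04 -0.12  1.73] turn units [ 0.03 -0.01 -0.02]
[[321.23507635 224.09318464]]
[[321.64217114 212.41512481]]
```

View pics/w25.png

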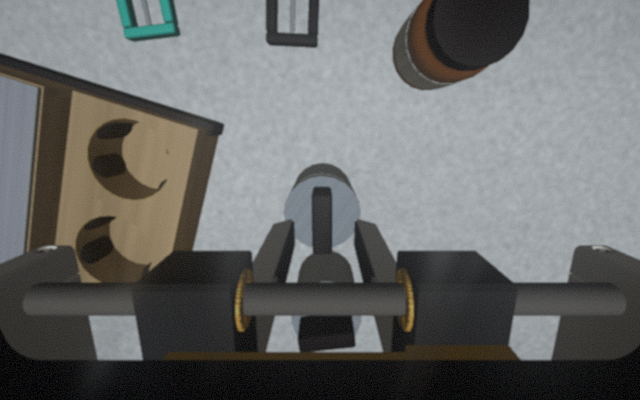

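```bash
python3 -m inch '[{"grip":0.4,"dx":0.05,"dy":-0.1,"dz":0.6,"rx":0,"ry":0,"rz":0},{"grip":0.4,"dx":0,"dy":0,"dz":0.6,"rx":0,"ry":0,"rz":0},{"grip":0.4,"dx":0,"dy":0,"dz":0.4,"rx":0,"ry":0,"rz":0},{"grip":0.4,"dx":0,"dy":0,"dz":0.1,"rx":0,"ry":0,"rz":0},{"grip":0.4,"dx":0,"dy":0,"dz":0,"rx":0,"ry":0,"rz":0}]'; python3 -c "
from h import *
o=st();go([.539,-.288,.096],.29);"
```

```text
time: 41.9
tool_pos: [0.5399, -0.2884, 0.0944]
ee_rot: [3.138, -0.002, 0.289]
wrist_force: [-0.3, 0.2, 0.3]
width: 0.0378
t 41.9 p [ 0.5399 -0.2884  0.0944] rpy [ 3.1382e+00 -1.6000e-03  2.8890e-01] F [-0.3  0.2  0.3] w 0.0378
shift units [-0.03 -0.02 -0.06] turn units [ 0.04 -0.02 -0.01]
```

```bash
python3 -m inch '[{"grip":0,"dx":0,"dy":0,"dz":-0.05,"rx":0,"ry":0,"rz":0},{"grip":0,"dx":0,"dy":0,"dz":0,"rx":0,"ry":0,"rz":0},{"grip":0,"dx":0,"dy":0,"dz":0,"rx":0,"ry":0,"rz":0},{"grip":0,"dx":0,"dy":0,"dz":0,"rx":0,"ry":0,"rz":0},{"grip":0,"dx":0,"dy":0,"dz":-0.5,"rx":0,"ry":0,"rz":0},{"grip":0,"dx":0,"dy":0,"dz":-0.8,"rx":0,"ry":0,"rz":0},{"grip":0,"dx":0,"dy":0,"dz":-0.9,"rx":0,"ry":0,"rz":0},{"grip":0,"dx":0,"dy":0,"dz":-0.9,"rx":0,"ry":0,"rz":0},{"grip":0,"dx":0,"dy":0,"dz":-0.5,"rx":0,"ry":0,"rz":0},{"grip":0,"dx":0,"dy":0,"dz":0,"rx":0,"ry":0,"rz":0}]'; python3 -c "
from h import *
o=st();go([.529,-.1228,.175],.0);W=snap('wrist');crop(W,'w26',(200,130,440,330),3)"
```

```text
time: 43.15
tool_pos: [0.5385, -0.2873, 0.1881]
ee_rot: [-3.141, 0.001, 0.289]
wrist_force: [0.3, -0.4, -3.7]
width: 0.014
t 43.15 p [ 0.5385 -0.2873  0.1881] rpy [-3.1411e+00  1.4000e-03  2.8890e-01] F [ 0.3 -0.4 -3.7] w 0.014
shift units [ 1.51 -6.42  0.52] turn units [-0.    0.02  3.31]
```

View pics/w26.png

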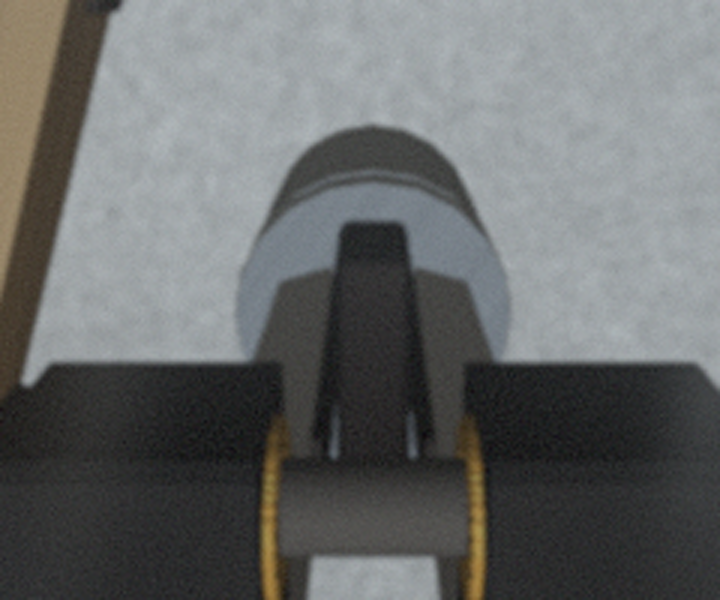

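```bash
python3 -c "
from h import *
o=robot.get_obs();W=snap('wrist');M=rot(o['ee_rot'])
for e in [-3,0,3]:
 for z in (14,16):
  print(e,z,[np.round(proj(W,o['tool_pos']+M@(np.array(q)/1000.))[0],1) for q in [(e+30,0,z),(e,30,z),(e,-30,z),(e+22,0,z-28),(e+30,0,z+80)]])
"
```

```text
-3 14 [array([324.1, 192.6]), array([371.4, 238.8]), array([276.8, 238.7]), array([324.1, 219.3]), array([324.1, 172.1])]
-3 16 [array([324.1, 191.9]), array([370.9, 237.6]), array([277.2, 237.5]), array([324.1, 218.2]), array([324.1, 171.7])]
0 14 [array([324.1, 187.8]), array([371.6, 234.3]), array([276.6, 234.3]), array([324.2, 213.9]), array([324.1, 168.7])]
0 16 [array([324.1, 187.1]), array([371.1, 233.2]), array([277.1, 233.1]), array([324.2, 212.8]), array([324.1, 168.3])]
3 14 [array([324.1, 183. ]), array([371.8, 229.8]), array([276.4, 229.8]), array([324.2, 208.3]), array([324.1, 165.2])]
3 16 [array([324.1, 182.4]), array([371.3, 228.8]), array([276.9, 228.7]), array([324.2, 207.3]), array([324.1, 164.9])]
```

```bash
python3 -m inch '[{"grip":0,"dx":0.1,"dy":-0.5,"dz":0,"rx":0,"ry":0,"rz":0},{"grip":0,"dx":0.2,"dy":-0.9,"dz":0,"rx":0,"ry":0,"rz":0},{"grip":0,"dx":0.25,"dy":-1,"dz":0,"rx":0,"ry":0,"rz":0},{"grip":0,"dx":0.25,"dy":-1,"dz":0,"rx":0,"ry":0,"rz":0},{"grip":0,"dx":0.25,"dy":-1,"dz":0,"rx":0,"ry":0,"rz":0},{"grip":0,"dx":0.25,"dy":-0.9,"dz":0,"rx":0,"ry":0,"rz":0},{"grip":0,"dx":0.1,"dy":-0.4,"dz":0,"rx":0,"ry":0,"rz":1},{"grip":0,"dx":0,"dy":0,"dz":0,"rx":0,"ry":0,"rz":1},{"grip":0,"dx":0,"dy":0,"dz":0,"rx":0,"ry":0,"rz":1},{"grip":0,"dx":0,"dy":0,"dz":0,"rx":0,"ry":0,"rz":0.3},{"grip":0,"dx":0,"dy":0,"dz":0,"rx":0,"ry":0,"rz":0}]'; python3 -c "
from h import *
o=st();go([.531,-.1228,.165],.0)"
```

```text
time: 44.62
tool_pos: [0.5237, -0.1175, 0.1802]
ee_rot: [-3.127, 0.016, 0.004]
wrist_force: [-0.5, 0.7, -3.4]
width: 0.0134
t 44.62 p [ 0.5237 -0.1175  0.1802] rpy [-3.1273  0.0163  0.0041] F [-0.5  0.7 -3.4] w 0.0134
shift units [0.3  0.22 0.6 ] turn units [-0.16  0.19  0.05]
```

```bash
python3 -m inch '[{"grip":0,"dx":0.2,"dy":0.15,"dz":0,"rx":-0.15,"ry":0.15,"rz":0},{"grip":0,"dx":0.1,"dy":0.1,"dz":0.2,"rx":0,"ry":0,"rz":0},{"grip":0,"dx":0,"dy":0,"dz":0.1,"rx":0,"ry":0,"rz":0},{"grip":0,"dx":0,"dy":0,"dz":0,"rx":0,"ry":0,"rz":0}]'; python3 -c "
from h import *
o=st();go([.531,-.1228,.165],.0)
W=snap('wrist','w27');S=snap('scene');crop(S,'s27',(200,150,320,290),5);T=snap('top');crop(T,'t27',(340,200,440,310),6)"
```

```text
time: 45.12
tool_pos: [0.5314, -0.1239, 0.1715]
ee_rot: [-3.141, 0.003, 0.005]
wrist_force: [0.2, 1.0, -2.5]
width: 0.0134
t 45.12 p [ 0.5314 -0.1239  0.1715] rpy [-3.1408  0.0032  0.0052] F [ 0.2  1.  -2.5] w 0.0134
shift units [-0.01 -0.04  0.26] turn units [-0.01  0.04  0.06]
```

View pics/w27.png

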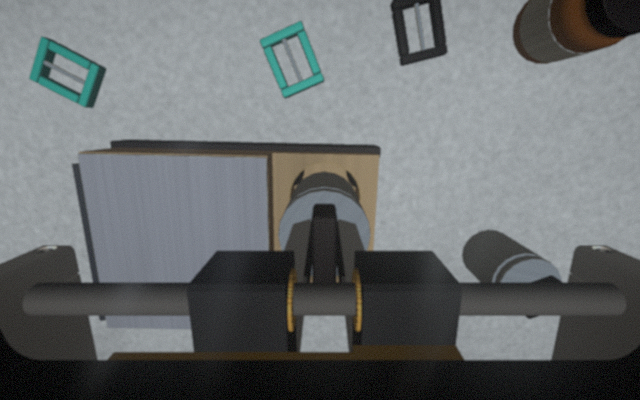

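View pics/s27.png

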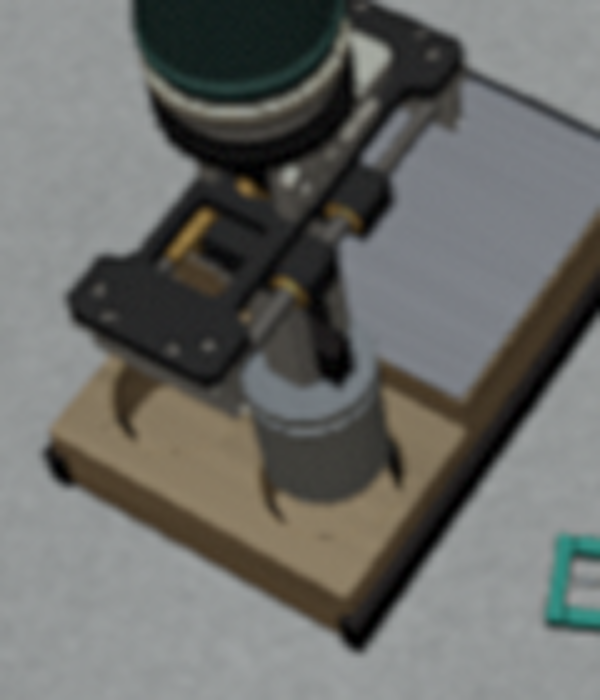

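```bash
python3 -c "
from h import *
o=st();W=snap('wrist');crop(W,'w28',(260,135,390,240),6);M=rot(o['ee_rot'])
for c in [(.529,-.1228),(.5315,-.1228),(.529,-.1208)]:
  P=[np.array([c[0]+.034*np.cos(a),c[1]+.034*np.sin(a),.055]) for a in np.radians([-60,-90,60,90,0,30,-30])]
  print(c,np.round((proj(W,P)-[260,135]+.5)*6).tolist())
# block edges
"
```

```text
t 45.27 p [ 0.5316 -0.1239  0.172 ] rpy [-3.1412e+00  2.3000e-03  5.3000e-03] F [ 1.   0.1 -3.8] w 0.0139
(0.529, -0.1228) [[568.0, 280.0], [593.0, 384.0], [197.0, 278.0], [171.0, 382.0], [383.0, 173.0], [275.0, 201.0], [491.0, 202.0]]
(0.5315, -0.1228) [[568.0, 265.0], [593.0, 369.0], [197.0, 263.0], [170.0, 367.0], [383.0, 157.0], [275.0, 185.0], [491.0, 186.0]]
(0.529, -0.1208) [[555.0, 280.0], [580.0, 384.0], [184.0, 278.0], [158.0, 382.0], [370.0, 172.0], [262.0, 201.0], [478.0, 202.0]]
```

View pics/w28.png

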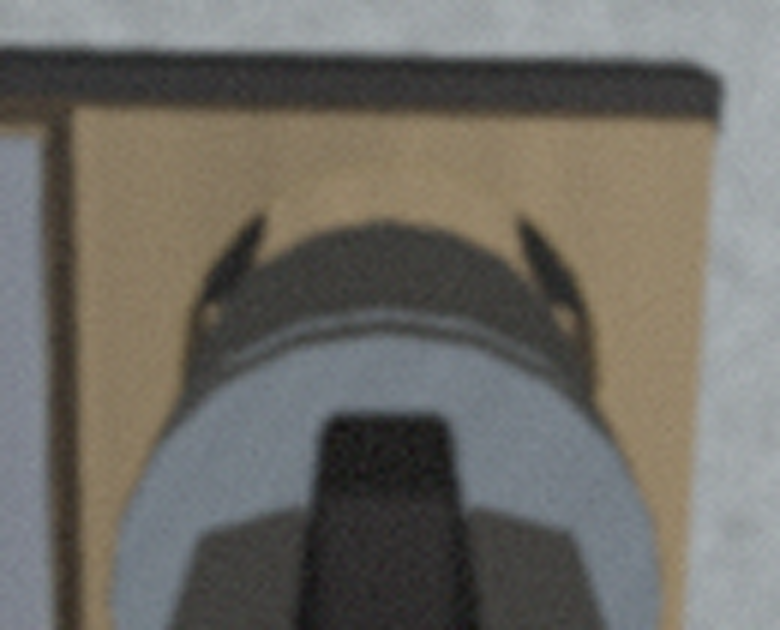

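```bash
python3 -c "
from h import *
o=st();W=snap('wrist')
for x in (.527,.529,.531):
  P=[(x+.03,-.1239,.076),(x+.03,-.1239,.157),(x+.022,-.1239,.1845),(x,-.1239+.03,.157),(x,-.1239-.03,.157)]
  print(x,np.round((proj(W,P)-[260,135]+.5)*6).tolist())
"
```

```text
t 45.33 p [ 0.5316 -0.1239  0.1721] rpy [-3.1412e+00  2.2000e-03  5.3000e-03] F [ 0.3  0.1 -3.1] w 0.0139
0.527 [[390.0, 233.0], [391.0, 361.0], [391.0, 520.0], [107.0, 633.0], [671.0, 637.0]]
0.529 [[390.0, 219.0], [391.0, 342.0], [391.0, 499.0], [107.0, 616.0], [672.0, 619.0]]
0.531 [[390.0, 205.0], [391.0, 323.0], [391.0, 477.0], [106.0, 598.0], [672.0, 601.0]]
```

```bash
python3 -m inch '[{"grip":0,"dx":0,"dy":0,"dz":0.4,"rx":0,"ry":0,"rz":0},{"grip":0,"dx":0,"dy":0,"dz":0.4,"rx":0,"ry":0,"rz":0},{"grip":0,"dx":0,"dy":0,"dz":0.3,"rx":0,"ry":0,"rz":0},{"grip":0,"dx":0,"dy":0,"dz":0.2,"rx":0,"ry":0,"rz":0}]'; python3 -c "
from h import *
o=st();go([.531,-.1228,.142],.0)"
```

```text
time: 45.88
tool_pos: [0.5316, -0.1242, 0.1371]
ee_rot: [3.141, 0.002, 0.005]
wrist_force: [1.4, -0.3, -4.1]
width: 0.0134
t 45.88 p [ 0.5316 -0.1242  0.1371] rpy [3.1411e+00 1.7000e-03 5.3000e-03] F [ 1.4 -0.3 -4.1] w 0.0134
shift units [-0.02 -0.06 -0.2 ] turn units [0.01 0.02 0.06]
```

```bash
python3 -m inch '[{"grip":0,"dx":0,"dy":0,"dz":0.2,"rx":0,"ry":0,"rz":0},{"grip":0,"dx":0,"dy":0,"dz":0.2,"rx":0,"ry":0,"rz":0}]'; python3 -c "
from h import *
o=st();S=snap('scene');crop(S,'s29',(200,150,320,290),5)"
```

```text
time: 46.12
tool_pos: [0.5329, -0.1245, 0.1317]
ee_rot: [3.14, -0.003, 0.005]
wrist_force: [-2.6, 1.6, 7.7]
width: 0.0143
t 46.12 p [ 0.5329 -0.1245  0.1317] rpy [ 3.1396e+00 -3.0000e-03  5.4000e-03] F [-2.6  1.6  7.7] w 0.0143
```

View pics/s29.png

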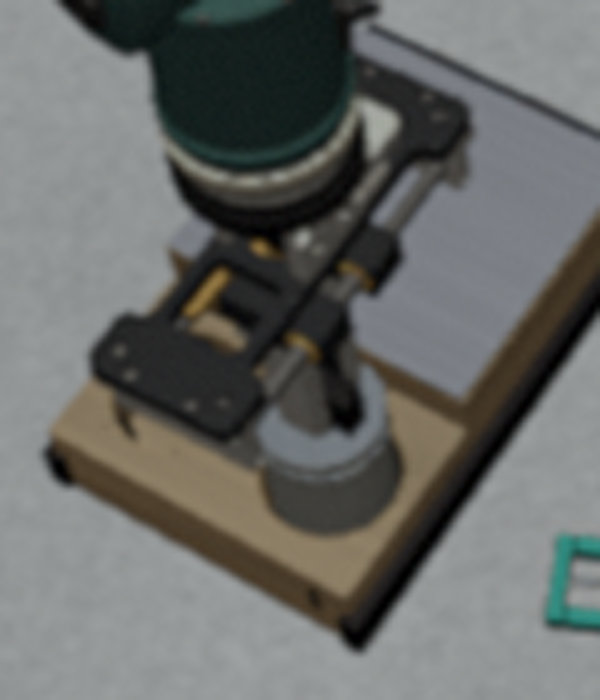

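```bash
python3 -m inch '[{"grip":0,"dx":0,"dy":0,"dz":0.2,"rx":0,"ry":0,"rz":-1},{"grip":0,"dx":0,"dy":0,"dz":0.2,"rx":0,"ry":0,"rz":-1},{"grip":0,"dx":0,"dy":0,"dz":0.2,"rx":0,"ry":0,"rz":-1},{"grip":0,"dx":0,"dy":0,"dz":0.2,"rx":0,"ry":0,"rz":-1},{"grip":0,"dx":0,"dy":0,"dz":0.2,"rx":0,"ry":0,"rz":-1},{"grip":0,"dx":0,"dy":0,"dz":0.2,"rx":0,"ry":0,"rz":-1}]'; python3 -c "
from h import *
o=st();W=snap('wrist','w30')"
```

```text
time: 46.92
tool_pos: [0.533, -0.1233, 0.1176]
ee_rot: [3.136, -0.008, 0.543]
wrist_force: [-3.1, 2.0, 7.9]
width: 0.0141
t 46.92 p [ 0.533  -0.1233  0.1176] rpy [ 3.1355 -0.0076  0.5425] F [-3.1  2.   7.9] w 0.0141
```

View pics/w30.png

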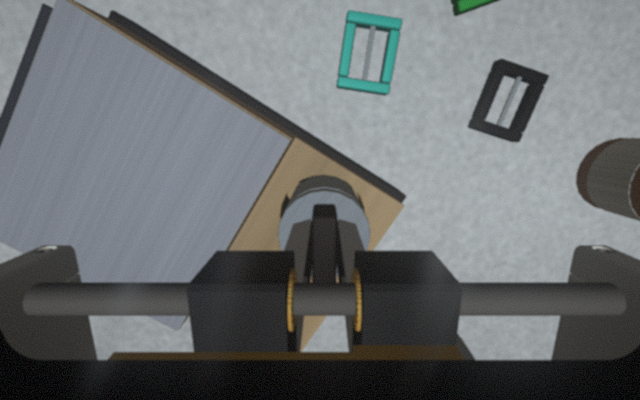

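```bash
python3 -m inch '[{"grip":0,"dx":0,"dy":0,"dz":0.2,"rx":0,"ry":0,"rz":-1},{"grip":0,"dx":0,"dy":0,"dz":0.2,"rx":0,"ry":0,"rz":-1},{"grip":0,"dx":0,"dy":0,"dz":0.2,"rx":0,"ry":0,"rz":-1},{"grip":0,"dx":0,"dy":0,"dz":0.2,"rx":0,"ry":0,"rz":-1},{"grip":0,"dx":0,"dy":0,"dz":0.2,"rx":0,"ry":0,"rz":-1},{"grip":0,"dx":0,"dy":0,"dz":0.2,"rx":0,"ry":0,"rz":-1},{"grip":0,"dx":0,"dy":0,"dz":0.2,"rx":0,"ry":0,"rz":-1},{"grip":0,"dx":0,"dy":0,"dz":0.2,"rx":0,"ry":0,"rz":-1}]'; python3 -c "
from h import *
o=st()"
```

```text
time: 47.98
tool_pos: [0.5328, -0.1228, 0.1068]
ee_rot: [3.124, -0.003, 1.257]
wrist_force: [-7.7, 2.3, 15.6]
width: 0.0143
t 47.98 p [ 0.5328 -0.1228  0.1068] rpy [ 3.1237e+00 -2.7000e-03  1.2571e+00] F [-7.7  2.3 15.6] w 0.0143
```

```bash
python3 -m inch '[{"grip":0,"dx":0,"dy":-0.05,"dz":0.25,"rx":0,"ry":0,"rz":-1},{"grip":0,"dx":0,"dy":-0.05,"dz":0.25,"rx":0,"ry":0,"rz":-1},{"grip":0,"dx":0,"dy":-0.05,"dz":0.25,"rx":0,"ry":0,"rz":-1},{"grip":0,"dx":0,"dy":0,"dz":0.3,"rx":0,"ry":0,"rz":-0.6}]'; python3 -c "
from h import *
o=st();S=snap('scene');crop(S,'s31',(200,150,320,290),5)"
```

```text
time: 48.48
tool_pos: [0.5322, -0.1232, 0.1066]
ee_rot: [3.109, 0.008, 1.575]
wrist_force: [-13.4, 3.5, 28.8]
width: 0.015
t 48.48 p [ 0.5322 -0.1232  0.1066] rpy [3.1087 0.0078 1.5745] F [-13.4   3.5  28.8] w 0.015
```

View pics/s31.png

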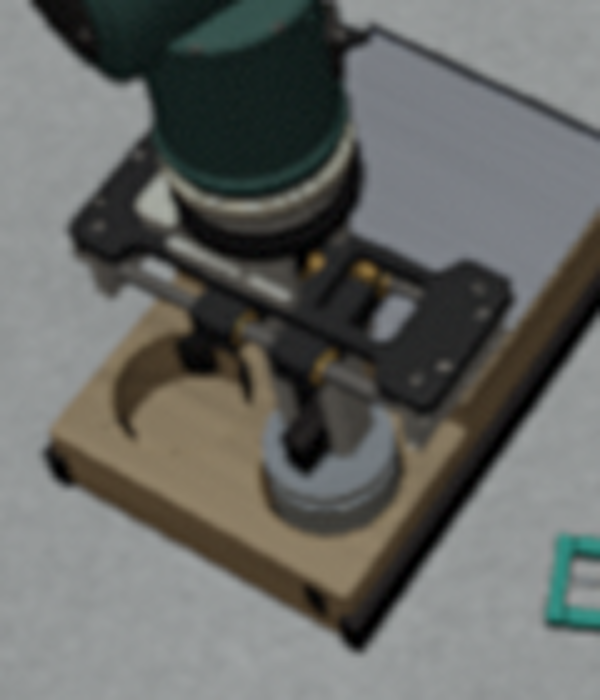

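```bash
python3 -m inch '[{"grip":0,"dx":0,"dy":-0.05,"dz":0.2,"rx":0.3,"ry":0,"rz":0},{"grip":0,"dx":0,"dy":-0.05,"dz":0.2,"rx":0.1,"ry":0,"rz":0},{"grip":0,"dx":0,"dy":0,"dz":0,"rx":0,"ry":0,"rz":0}]'; python3 -c "
from h import *
o=st()"; python3 -m inch '[{"grip":0.4,"dx":0,"dy":0,"dz":0,"rx":0,"ry":0,"rz":0},{"grip":0.4,"dx":0,"dy":0,"dz":0,"rx":0,"ry":0,"rz":0},{"grip":0.4,"dx":0,"dy":0,"dz":0,"rx":0,"ry":0,"rz":0},{"grip":0.4,"dx":0,"dy":0,"dz":-0.3,"rx":0,"ry":0,"rz":0},{"grip":0.4,"dx":0,"dy":0,"dz":-0.8,"rx":0,"ry":0,"rz":0},{"grip":0.4,"dx":0,"dy":0,"dz":-1,"rx":0,"ry":0,"rz":0},{"grip":0.4,"dx":0,"dy":0,"dz":-1,"rx":0,"ry":0,"rz":0},{"grip":0.4,"dx":0,"dy":0,"dz":-0.6,"rx":0,"ry":0,"rz":0},{"grip":0.4,"dx":0,"dy":0,"dz":0,"rx":0,"ry":0,"rz":0}]'; python3 -c "
from h import *
o=st();W=snap('wrist');crop(W,'w32',(230,100,430,250),4)
for z,c in ((.118,(.529,-.1228)),(.09,(.529,-.1228)),(.055,(.4435,-.1224)),(.055,(.529,-.1228))): print(z,c,np.round((proj(W,[c[0],c[1],z])-[230,100]+.5)*4))"
```

```text
time: 48.9
tool_pos: [0.5314, -0.1226, 0.107]
ee_rot: [3.135, 0.007, 1.572]
wrist_force: [-1.1, 0.4, -10.6]
width: 0.0137
t 48.9 p [ 0.5314 -0.1226  0.107 ] rpy [3.1354 0.0074 1.5718] F [ -1.1   0.4 -10.6] w 0.0137
time: 50.02
tool_pos: [0.5327, -0.1226, 0.2056]
ee_rot: [3.129, 0.01, 1.573]
wrist_force: [-0.2, 0.1, -0.2]
width: 0.0376
t 50.02 p [ 0.5327 -0.1226  0.2056] rpy [3.1288 0.01   1.5728] F [-0.2  0.1 -0.2] w 0.0376
0.118 (0.529, -0.1228) [[353. 413.]]
0.09 (0.529, -0.1228) [[354. 382.]]
0.055 (0.4435, -0.1224) [[ 34. 349.]]
0.055 (0.529, -0.1228) [[355. 351.]]
```

View pics/w32.png

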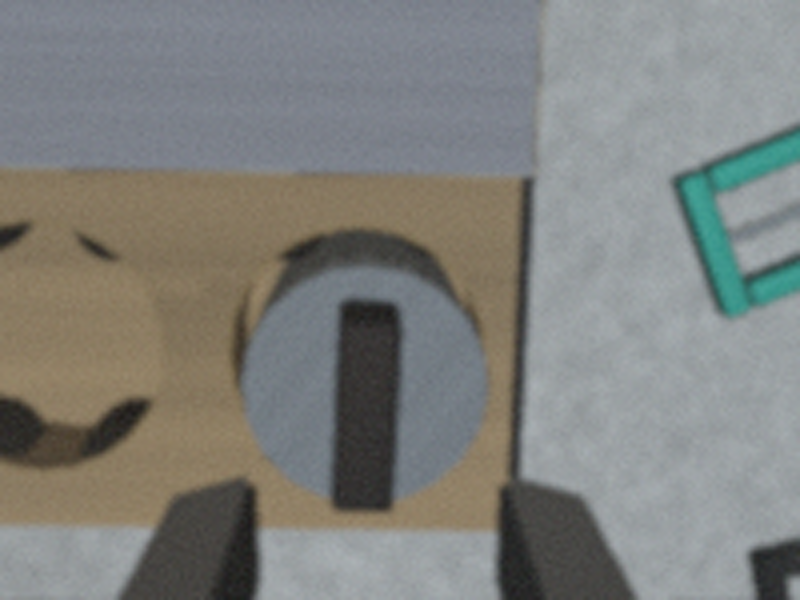

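```bash
python3 -m inch '[{"grip":0,"dx":0,"dy":-0.1,"dz":0.5,"rx":0.1,"ry":0,"rz":0},{"grip":0,"dx":0,"dy":0,"dz":0.7,"rx":0.1,"ry":0,"rz":0},{"grip":0,"dx":0,"dy":0,"dz":0.7,"rx":0,"ry":0,"rz":0},{"grip":0,"dx":0,"dy":0,"dz":0.4,"rx":0,"ry":0,"rz":0},{"grip":0,"dx":0,"dy":0,"dz":0.2,"rx":0,"ry":0,"rz":0},{"grip":0,"dx":0,"dy":0,"dz":0.2,"rx":0,"ry":0,"rz":0}]'; python3 -c "
from h import *
o=st()"
```

```text
time: 50.82
tool_pos: [0.5264, -0.1224, 0.1321]
ee_rot: [-3.126, 0.007, 1.573]
wrist_force: [-10.8, 2.7, 34.3]
width: 0.0007
t 50.83 p [ 0.5264 -0.1224  0.1321] rpy [-3.1258  0.0074  1.5728] F [-10.8   2.7  34.3] w 0.0007
```

```bash
python3 -m inch '[{"grip":0,"dx":0,"dy":0,"dz":-0.8,"rx":0,"ry":0,"rz":0},{"grip":0.4,"dx":0,"dy":0,"dz":-1,"rx":0,"ry":0,"rz":0},{"grip":0.4,"dx":-0.5,"dy":-0.2,"dz":-1,"rx":-0.1,"ry":0,"rz":0},{"grip":0.4,"dx":-1,"dy":-0.4,"dz":0,"rx":0,"ry":0,"rz":0},{"grip":0.4,"dx":-1,"dy":-0.4,"dz":0,"rx":0,"ry":0,"rz":0},{"grip":0.4,"dx":-1,"dy":-0.4,"dz":0,"rx":0,"ry":0,"rz":0},{"grip":0.4,"dx":-1,"dy":-0.4,"dz":0,"rx":0,"ry":0,"rz":0},{"grip":0.4,"dx":-1,"dy":-0.4,"dz":0,"rx":0,"ry":0,"rz":-0.5},{"grip":0.4,"dx":-1,"dy":-0.4,"dz":0,"rx":0,"ry":0,"rz":-1},{"grip":0.4,"dx":0,"dy":0,"dz":0,"rx":0,"ry":0,"rz":-1},{"grip":0.4,"dx":0,"dy":0,"dz":0,"rx":0,"ry":0,"rz":-1},{"grip":0.4,"dx":0,"dy":0,"dz":0,"rx":0,"ry":0,"rz":-0.5}]'; python3 -c "
from h import *
o=st();go([.4495,-.318,.15],1.94);W=snap('wrist','w33');
for q in [(.4495,-.318,.108),(.4495,-.318,.08)]: print(proj(W,q)+[1.5,0])
S=snap('scene');crop(S,'s33',(150,150,350,350),3)"
```

```text
time: 52.32
tool_pos: [0.4649, -0.2921, 0.2118]
ee_rot: [3.141, 0.016, 1.934]
wrist_force: [0.1, -0.2, 0.3]
width: 0.0379
t 52.33 p [ 0.4649 -0.2921  0.2118] rpy [3.1408 0.0162 1.9336] F [ 0.1 -0.2  0.3] w 0.0379
shift units [-0.71 -0.94  2.48] turn units [ 0.01  0.19 -0.07]
[[299.43048496 216.41075047]]
[[301.6953922  207.79344913]]
```

View pics/w33.png

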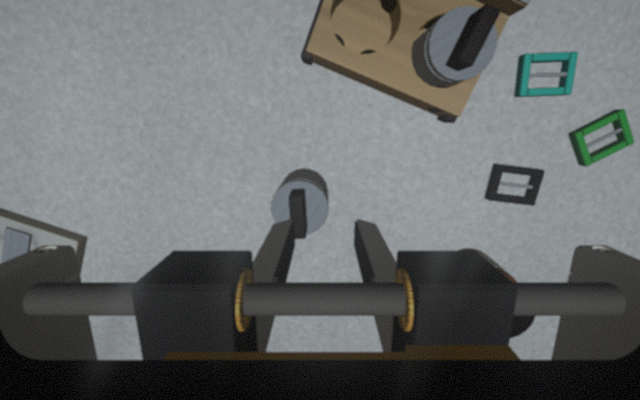

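View pics/s33.png

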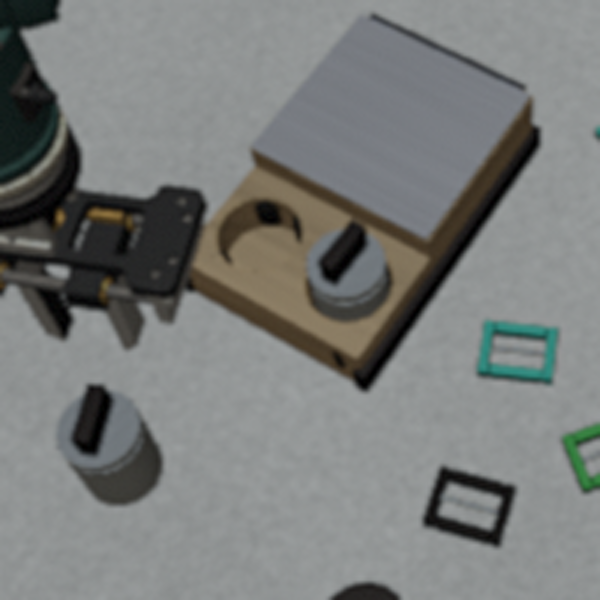

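```bash
python3 -m inch '[{"grip":0.4,"dx":-0.4,"dy":-0.5,"dz":0.5,"rx":0,"ry":0.15,"rz":0},{"grip":0.4,"dx":-0.3,"dy":-0.45,"dz":0.7,"rx":0,"ry":0,"rz":0},{"grip":0.4,"dx":0,"dy":0,"dz":0.7,"rx":0,"ry":0,"rz":0},{"grip":0.4,"dx":0,"dy":0,"dz":0.6,"rx":0,"ry":0,"rz":0},{"grip":0.4,"dx":0,"dy":0,"dz":0.3,"rx":0,"ry":0,"rz":0},{"grip":0.4,"dx":0,"dy":0,"dz":0,"rx":0,"ry":0,"rz":0}]'; python3 -c "
from h import *
o=st();go([.4483,-.318,.096],1.94);W=snap('wrist','w34');
for q in [(.4483,-.318,.108),(.4483,-.318,.08)]: print(proj(W,q)+[1.5,0])"
```

```text
time: 53.18
tool_pos: [0.4467, -0.3182, 0.1347]
ee_rot: [-3.141, -0.001, 1.93]
wrist_force: [-0.1, -0.9, -0.1]
width: 0.0379
t 53.17 p [ 0.4467 -0.3182  0.1347] rpy [-3.1407e+00 -1.4000e-03  1.9296e+00] F [-0.1 -0.9 -0.1] w 0.0379
shift units [-0.02  0.06  1.55] turn units [-0.01 -0.02 -0.12]
[[326.81626691 227.27672648]]
[[326.68883202 215.0147967 ]]
```

View pics/w34.png

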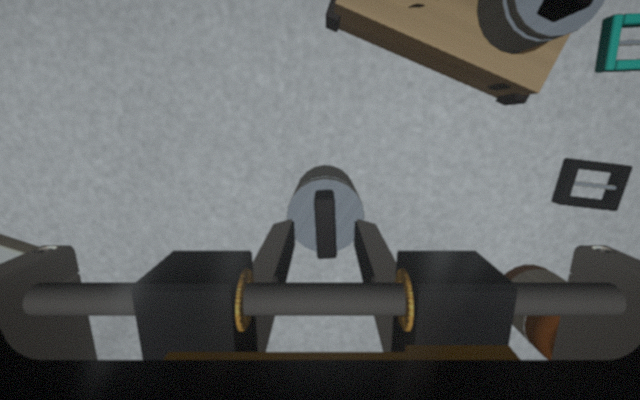

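```bash
python3 -m inch '[{"grip":0.4,"dx":0,"dy":0,"dz":0.6,"rx":0,"ry":0,"rz":-0.1},{"grip":0.4,"dx":0,"dy":0,"dz":0.6,"rx":0,"ry":0,"rz":0},{"grip":0.4,"dx":0,"dy":0,"dz":0.3,"rx":0,"ry":0,"rz":0},{"grip":0.4,"dx":0,"dy":0,"dz":0,"rx":0,"ry":0,"rz":0}]'; python3 -c "
from h import *
o=st();go([.4483,-.318,.096],1.94)"
```

```text
time: 53.72
tool_pos: [0.4476, -0.3183, 0.096]
ee_rot: [3.141, 0.001, 1.94]
wrist_force: [0.2, 0.5, -1.1]
width: 0.0377
t 53.73 p [ 0.4476 -0.3183  0.096 ] rpy [3.1412e+00 1.0000e-03 1.9399e+00] F [ 0.2  0.5 -1.1] w 0.0377
shift units [ 0.    0.03 -0.  ] turn units [ 0.    0.01 -0.  ]
```

```bash
python3 -m inch '[{"grip":0,"dx":0,"dy":0,"dz":0,"rx":0,"ry":0,"rz":0},{"grip":0,"dx":0,"dy":0,"dz":0,"rx":0,"ry":0,"rz":0},{"grip":0,"dx":0,"dy":0,"dz":0,"rx":0,"ry":0,"rz":0},{"grip":0,"dx":0,"dy":0,"dz":0,"rx":0,"ry":0,"rz":0},{"grip":0,"dx":0,"dy":0,"dz":-0.5,"rx":0,"ry":0,"rz":0},{"grip":0,"dx":0,"dy":0,"dz":-0.8,"rx":0,"ry":0,"rz":0},{"grip":0,"dx":0,"dy":0,"dz":-0.9,"rx":0,"ry":0,"rz":0},{"grip":0,"dx":0,"dy":0,"dz":-0.9,"rx":0,"ry":0,"rz":0},{"grip":0,"dx":0,"dy":0,"dz":-0.5,"rx":0,"ry":0,"rz":0},{"grip":0,"dx":0,"dy":0,"dz":0,"rx":0,"ry":0,"rz":0}]'; python3 -c "
from h import *
o=st();go([.4435,-.1224,.185],3.13);W=snap('wrist');crop(W,'w35',(200,130,440,330),3)
M=rot(o['ee_rot'])
for e in (-3,0,3):
  print(e,[np.round((proj(W,o['tool_pos']+M@(np.array(q)/1000.))[0]-[200,130]+.5)*3) for q in [(e+30,0,16),(e+22,0,-12),(e+30,0,96)]])"
```

```text
time: 54.98
tool_pos: [0.4474, -0.3182, 0.1912]
ee_rot: [3.141, 0.001, 1.94]
wrist_force: [0.7, -0.2, -2.1]
width: 0.0137
t 54.98 p [ 0.4474 -0.3182  0.1912] rpy [3.1411e+00 1.2000e-03 1.9398e+00] F [ 0.7 -0.2 -2.1] w 0.0137
shift units [7.36 2.68 0.24] turn units [ -0.     0.02 -13.64]
-3 [array([370., 184.]), array([369., 263.]), array([371., 125.])]
0 [array([370., 170.]), array([369., 247.]), array([371., 114.])]
3 [array([370., 156.]), array([369., 230.]), array([371., 104.])]
```

View pics/w35.png

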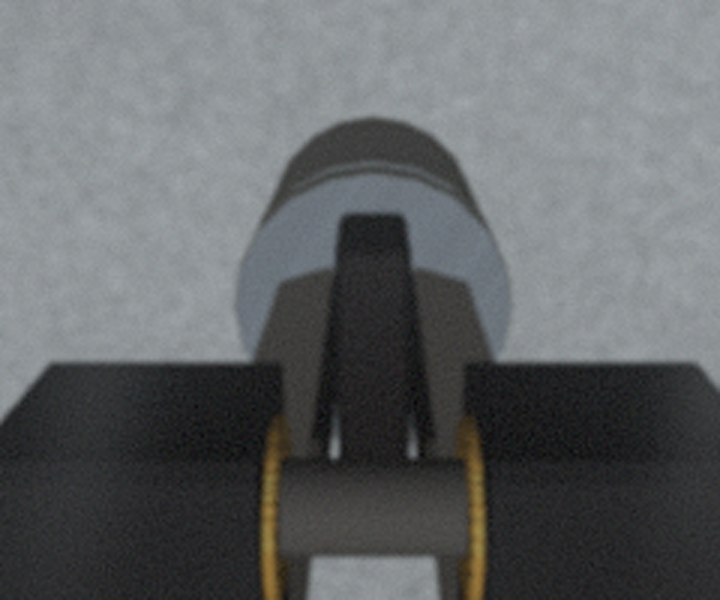

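```bash
python3 -m inch '[{"grip":0,"dx":0.5,"dy":0.2,"dz":0,"rx":0,"ry":0,"rz":0},{"grip":0,"dx":0.8,"dy":0.3,"dz":0,"rx":0,"ry":0,"rz":0},{"grip":0,"dx":1,"dy":0.35,"dz":0,"rx":0,"ry":0,"rz":0},{"grip":0,"dx":1,"dy":0.35,"dz":0,"rx":0,"ry":0,"rz":0},{"grip":0,"dx":1,"dy":0.35,"dz":0,"rx":0,"ry":0,"rz":0},{"grip":0,"dx":1,"dy":0.35,"dz":0,"rx":0,"ry":0,"rz":0},{"grip":0,"dx":0.8,"dy":0.3,"dz":0,"rx":0,"ry":0,"rz":0},{"grip":0,"dx":0.3,"dy":0.1,"dz":0,"rx":0,"ry":0,"rz":-1},{"grip":0,"dx":0,"dy":0,"dz":0,"rx":0,"ry":0,"rz":-1},{"grip":0,"dx":0,"dy":0,"dz":0,"rx":0,"ry":0,"rz":-1},{"grip":0,"dx":0,"dy":0,"dz":0,"rx":0,"ry":0,"rz":-1},{"grip":0,"dx":0,"dy":0,"dz":0,"rx":0,"ry":0,"rz":-1}]'; python3 -m inch '[{"grip":0,"dx":0,"dy":0,"dz":0,"rx":0,"ry":0,"rz":-1},{"grip":0,"dx":0,"dy":0,"dz":0,"rx":0,"ry":0,"rz":-1},{"grip":0,"dx":0,"dy":0,"dz":0,"rx":0,"ry":0,"rz":-1},{"grip":0,"dx":0,"dy":0,"dz":0,"rx":0,"ry":0,"rz":-1},{"grip":0,"dx":0,"dy":0,"dz":0,"rx":0,"ry":0,"rz":-1},{"grip":0,"dx":0,"dy":0,"dz":0,"rx":0,"ry":0,"rz":-1},{"grip":0,"dx":0,"dy":0,"dz":0,"rx":0,"ry":0,"rz":-1},{"grip":0,"dx":0,"dy":0,"dz":0,"rx":0,"ry":0,"rz":-1},{"grip":0,"dx":0,"dy":0,"dz":0,"rx":0,"ry":0,"rz":0}]'; python3 -c "
from h import *
o=st();go([.4432,-.1226,.172],3.13)"
```

```text
time: 56.52
tool_pos: [0.4345, -0.1229, 0.1813]
ee_rot: [3.14, -0.022, 2.402]
wrist_force: [-0.1, -0.6, -2.7]
width: 0.0137
time: 57.65
tool_pos: [0.4267, -0.1082, 0.175]
ee_rot: [3.118, -0.027, 3.134]
wrist_force: [0.2, 0.4, -2.7]
width: 0.0137
t 57.65 p [ 0.4267 -0.1082  0.175 ] rpy [ 3.1177 -0.0267  3.1342] F [ 0.2  0.4 -2.7] w 0.0137
shift units [-0.67 -0.57  0.09] turn units [ 0.27 -0.31  0.04]
```

```bash
python3 -m inch '[{"grip":0,"dx":-0.2,"dy":-0.2,"dz":-0.2,"rx":0.2,"ry":-0.2,"rz":0},{"grip":0,"dx":-0.25,"dy":-0.2,"dz":0,"rx":0.1,"ry":-0.1,"rz":0},{"grip":0,"dx":-0.2,"dy":-0.15,"dz":0,"rx":0,"ry":0,"rz":0},{"grip":0,"dx":0,"dy":0,"dz":0,"rx":0,"ry":0,"rz":0}]'; python3 -c "
from h import *
o=st();go([.4432,-.1226,.172],3.13)"
```

```text
time: 58.15
tool_pos: [0.4437, -0.122, 0.1797]
ee_rot: [-3.138, 0.001, 3.132]
wrist_force: [0.1, 0.1, -2.8]
width: 0.0137
t 58.15 p [ 0.4437 -0.122   0.1797] rpy [-3.1378e+00  1.1000e-03  3.1323e+00] F [ 0.1  0.1 -2.8] w 0.0137
shift units [ 0.02 -0.02  0.31] turn units [-0.04  0.01  0.03]
```

```bash
python3 -m inch '[{"grip":0,"dx":0,"dy":0,"dz":0.2,"rx":0,"ry":0,"rz":0},{"grip":0,"dx":0,"dy":0,"dz":0.1,"rx":0,"ry":0,"rz":0},{"grip":0,"dx":0,"dy":0,"dz":0,"rx":0,"ry":0,"rz":0}]'; python3 -c "
from h import *
o=st();go([.4432,-.1226,.172],3.13)
W=snap('wrist');crop(W,'w36',(260,135,390,240),6);S=snap('scene');crop(S,'s36',(200,150,320,290),5)
z=o['tool_pos'][2]
for c in [(.444,-.1226)]:
  P=[np.array([c[0]+.034*np.cos(a),c[1]+.034*np.sin(a),.055]) for a in np.radians([90,-90,180])]+[(c[0]-.03,c[1],z-.0955),(c[0]-.03,c[1],z-.0155),(c[0],c[1]-.03,z-.0155),(c[0],c[1]+.03,z-.0155)]
  print(c,np.round((proj(W,P)-[260,135]+.5)*6).tolist())"
```

```text
time: 58.52
tool_pos: [0.4435, -0.1221, 0.1711]
ee_rot: [-3.138, -0.0, 3.132]
wrist_force: [-0.5, 0.1, -2.2]
width: 0.0134
t 58.52 p [ 0.4435 -0.1221  0.1711] rpy [-3.1384e+00 -2.0000e-04  3.1316e+00] F [-0.5  0.1 -2.2] w 0.0134
shift units [ 0.01 -0.02 -0.04] turn units [-0.04 -0.    0.02]
(0.444, -0.1226) [[596.0, 365.0], [172.0, 368.0], [382.0, 155.0], [381.0, 199.0], [377.0, 310.0], [97.0, 590.0], [663.0, 586.0]]
```

View pics/w36.png

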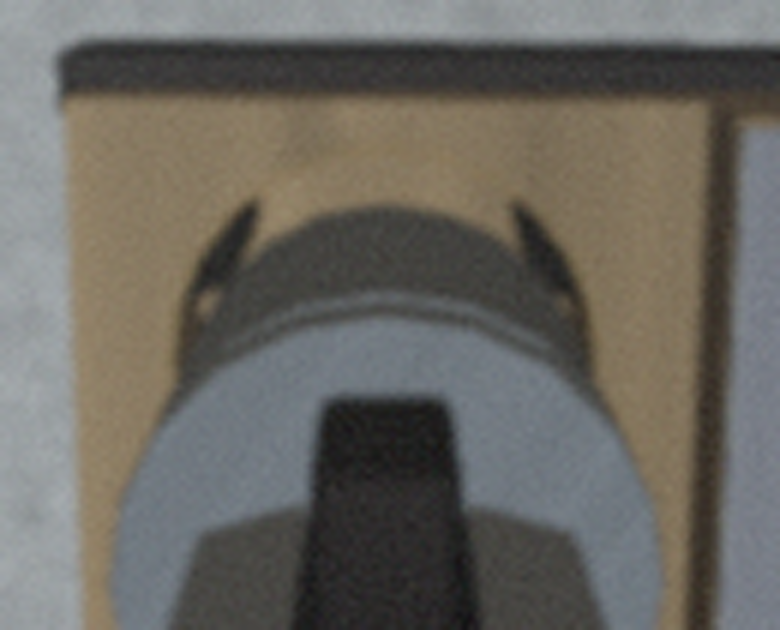

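View pics/s36.png

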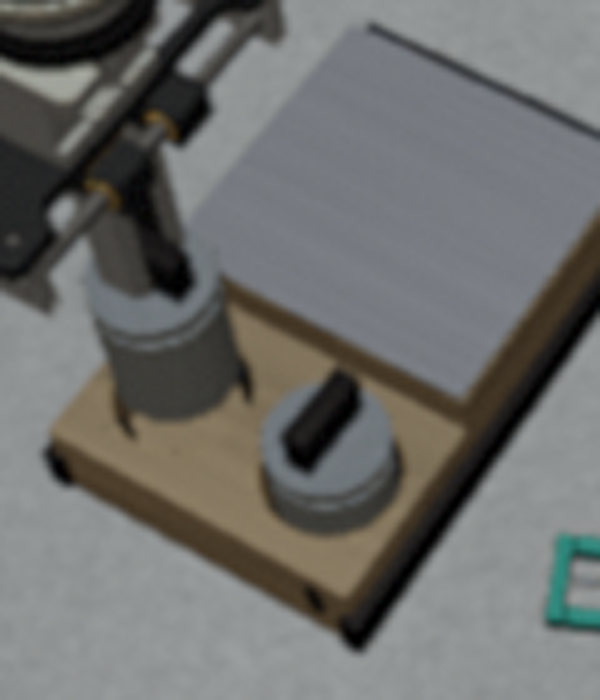

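```bash
python3 -m inch '[{"grip":0,"dx":-0.02,"dy":-0.02,"dz":0.4,"rx":0,"ry":0,"rz":0},{"grip":0,"dx":0,"dy":0,"dz":0.4,"rx":0,"ry":0,"rz":0},{"grip":0,"dx":0,"dy":0,"dz":0.3,"rx":0,"ry":0,"rz":0},{"grip":0,"dx":0,"dy":0,"dz":0.2,"rx":0,"ry":0,"rz":0}]'; python3 -c "
from h import *
o=st()"; python3 -m inch '[{"grip":0,"dx":0,"dy":0,"dz":0.2,"rx":0,"ry":0,"rz":0},{"grip":0,"dx":0,"dy":0,"dz":0.2,"rx":0,"ry":0,"rz":0}]'; python3 -c "
from h import *
o=st();S=snap('scene');crop(S,'s37',(200,150,320,290),5)"
```

```text
time: 59.12
tool_pos: [0.4423, -0.1225, 0.1358]
ee_rot: [-3.139, -0.004, 3.132]
wrist_force: [-3.8, -0.5, 1.3]
width: 0.0136
t 59.12 p [ 0.4423 -0.1225  0.1358] rpy [-3.1389 -0.0044  3.1316] F [-3.8 -0.5  1.3] w 0.0136
time: 59.38
tool_pos: [0.444, -0.123, 0.1299]
ee_rot: [-3.137, 0.001, 3.132]
wrist_force: [-3.7, 2.3, 9.9]
width: 0.014
t 59.38 p [ 0.444  -0.123   0.1299] rpy [-3.1374e+00  1.1000e-03  3.1316e+00] F [-3.7  2.3  9.9] w 0.014
```

View pics/s37.png

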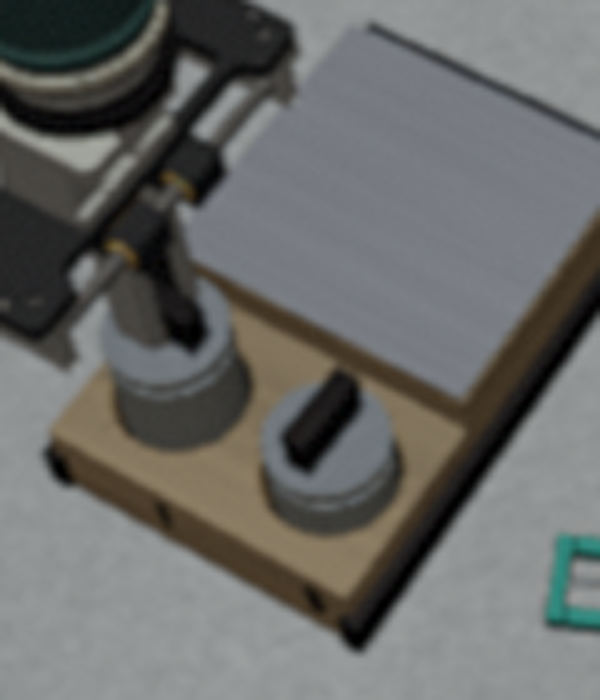

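```bash
python3 -m inch '[{"grip":0,"dx":0,"dy":0,"dz":0.2,"rx":0,"ry":0,"rz":1},{"grip":0,"dx":0,"dy":0,"dz":0.2,"rx":0,"ry":0,"rz":1},{"grip":0,"dx":0,"dy":0,"dz":0.2,"rx":0,"ry":0,"rz":1},{"grip":0,"dx":0,"dy":0,"dz":0.2,"rx":0,"ry":0,"rz":1},{"grip":0,"dx":0,"dy":0,"dz":0.2,"rx":0,"ry":0,"rz":1},{"grip":0,"dx":0,"dy":0,"dz":0.2,"rx":0,"ry":0,"rz":1}]';  python3 -m inch '[{"grip":0,"dx":0,"dy":0,"dz":0.2,"rx":0,"ry":0,"rz":1},{"grip":0,"dx":0,"dy":0,"dz":0.2,"rx":0,"ry":0,"rz":1},{"grip":0,"dx":0,"dy":0,"dz":0.2,"rx":0,"ry":0,"rz":1},{"grip":0,"dx":0,"dy":0,"dz":0.2,"rx":0,"ry":0,"rz":1},{"grip":0,"dx":0,"dy":0,"dz":0.2,"rx":0,"ry":0,"rz":1},{"grip":0,"dx":0,"dy":0,"dz":0.2,"rx":0,"ry":0,"rz":1}]'; python3 -c "
from h import *
o=st();go([.444,-.1226,.1055],1.563)"
```

```text
time: 60.18
tool_pos: [0.4464, -0.123, 0.1142]
ee_rot: [-3.141, 0.013, 2.596]
wrist_force: [-5.4, 1.5, 7.9]
width: 0.0139
time: 60.92
tool_pos: [0.4474, -0.1221, 0.1068]
ee_rot: [3.131, 0.018, 2.065]
wrist_force: [-12.0, 4.5, 19.8]
width: 0.0152
t 60.92 p [ 0.4474 -0.1221  0.1068] rpy [3.1309 0.0175 2.0647] F [-12.    4.5  19.8] w 0.0152
shift units [ 0.05 -0.13  0.05] turn units [0.17 0.17 5.75]
```

```bash
python3 -m inch '[{"grip":0,"dx":0.05,"dy":-0.1,"dz":0.1,"rx":0.1,"ry":0.1,"rz":1},{"grip":0,"dx":0,"dy":-0.05,"dz":0.1,"rx":0.1,"ry":0.1,"rz":1},{"grip":0,"dx":0,"dy":0,"dz":0.15,"rx":0,"ry":0,"rz":1},{"grip":0,"dx":0,"dy":0,"dz":0.15,"rx":0,"ry":0,"rz":1},{"grip":0,"dx":0,"dy":0,"dz":0.2,"rx":0,"ry":0,"rz":1},{"grip":0,"dx":0,"dy":0,"dz":0.2,"rx":0,"ry":0,"rz":0.8}]'; python3 -c "
from h import *
o=st();go([.444,-.1226,.1055],1.563)"
```

```text
time: 61.68
tool_pos: [0.4476, -0.1224, 0.1069]
ee_rot: [3.131, 0.007, 1.554]
wrist_force: [-10.9, 3.1, 21.2]
width: 0.0159
t 61.67 p [ 0.4476 -0.1224  0.1069] rpy [3.1314 0.0067 1.5542] F [-10.9   3.1  21.2] w 0.0159
shift units [-0.01 -0.15  0.05] turn units [ 0.12  0.08 -0.1 ]
```

```bash
python3 -m inch '[{"grip":0,"dx":0,"dy":-0.1,"dz":0,"rx":0.1,"ry":0.1,"rz":0.5},{"grip":0,"dx":0,"dy":0,"dz":0,"rx":0,"ry":0,"rz":0}]'; python3 -c "
from h import *
o=st()"; python3 -m inch '[{"grip":0.4,"dx":0,"dy":0,"dz":0,"rx":0,"ry":0,"rz":0},{"grip":0.4,"dx":0,"dy":0,"dz":0,"rx":0,"ry":0,"rz":0},{"grip":0.4,"dx":0,"dy":0,"dz":0,"rx":0,"ry":0,"rz":0},{"grip":0.4,"dx":0,"dy":0,"dz":-0.3,"rx":0,"ry":0,"rz":0},{"grip":0.4,"dx":0,"dy":0,"dz":-0.8,"rx":0,"ry":0,"rz":0},{"grip":0.4,"dx":0,"dy":0,"dz":-1,"rx":0,"ry":0,"rz":0},{"grip":0.4,"dx":0,"dy":0,"dz":-1,"rx":0,"ry":0,"rz":0},{"grip":0.4,"dx":0,"dy":0,"dz":-0.6,"rx":0,"ry":0,"rz":0},{"grip":0.4,"dx":0,"dy":0,"dz":0,"rx":0,"ry":0,"rz":0}]'; python3 -c "
from h import *
o=st();W=snap('wrist');crop(W,'w38',(230,80,450,245),3)
np.save('w38.npy',np.array([W['eye'],W['orientation']]))"
```

```text
time: 61.92
tool_pos: [0.4446, -0.123, 0.1075]
ee_rot: [3.14, 0.0, 1.511]
wrist_force: [-2.2, -0.3, -2.5]
width: 0.0136
t 61.92 p [ 0.4446 -0.123   0.1075] rpy [3.1402e+00 3.0000e-04 1.5111e+00] F [-2.2 -0.3 -2.5] w 0.0136
time: 63.05
tool_pos: [0.4475, -0.1232, 0.2067]
ee_rot: [3.13, 0.001, 1.512]
wrist_force: [0.0, 0.2, 0.1]
width: 0.0381
t 63.05 p [ 0.4475 -0.1232  0.2067] rpy [3.1297e+00 9.0000e-04 1.5120e+00] F [0.  0.2 0.1] w 0.0381
```

View pics/w38.png

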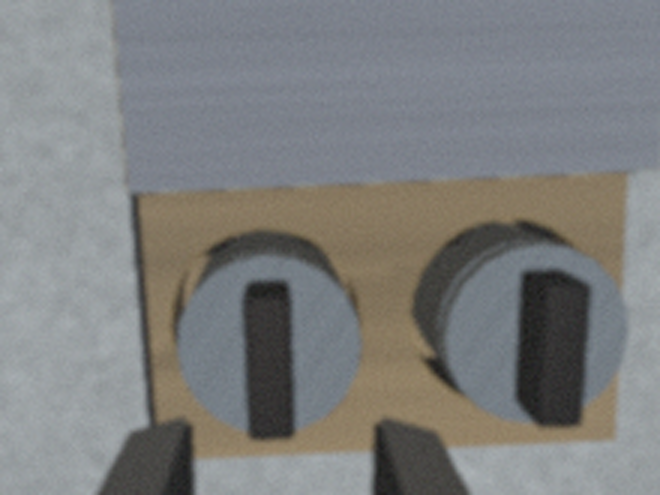

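```bash
python3 -m inch '[{"grip":0,"dx":0,"dy":-0.1,"dz":0.5,"rx":0.1,"ry":0,"rz":-0.3},{"grip":0,"dx":0,"dy":0,"dz":0.7,"rx":0,"ry":0,"rz":-0.3},{"grip":0,"dx":0,"dy":0,"dz":0.7,"rx":0,"ry":0,"rz":0},{"grip":0,"dx":0,"dy":0,"dz":0.4,"rx":0,"ry":0,"rz":0},{"grip":0,"dx":0,"dy":0,"dz":0.2,"rx":0,"ry":0,"rz":0},{"grip":0,"dx":0,"dy":0,"dz":0.2,"rx":0,"ry":0,"rz":0}]'; python3 -c "
from h import *
o=st()"
```

```text
time: 63.85
tool_pos: [0.4412, -0.1215, 0.132]
ee_rot: [-3.133, -0.003, 1.57]
wrist_force: [-11.8, 5.2, 37.4]
width: 0.0006
t 63.85 p [ 0.4412 -0.1215  0.132 ] rpy [-3.133  -0.0032  1.5702] F [-11.8   5.2  37.4] w 0.0006
```

```bash
python3 -m inch '[{"grip":0,"dx":0,"dy":0,"dz":-0.6,"rx":0,"ry":0,"rz":0},{"grip":0,"dx":0,"dy":0,"dz":-1,"rx":0,"ry":0,"rz":0},{"grip":0,"dx":0,"dy":0,"dz":-1,"rx":0,"ry":0,"rz":0},{"grip":0,"dx":-1,"dy":-0.5,"dz":-1,"rx":0,"ry":0,"rz":0},{"grip":0,"dx":-1,"dy":-0.5,"dz":0,"rx":0,"ry":0,"rz":0},{"grip":0,"dx":-1,"dy":-0.5,"dz":0,"rx":0,"ry":0,"rz":0},{"grip":0,"dx":-1,"dy":-0.5,"dz":0,"rx":0,"ry":0,"rz":0},{"grip":0,"dx":-1,"dy":-0.5,"dz":0,"rx":0,"ry":0,"rz":0},{"grip":0,"dx":-1,"dy":-0.5,"dz":0,"rx":0,"ry":0,"rz":0},{"grip":0,"dx":-1,"dy":-0.5,"dz":0,"rx":0,"ry":0,"rz":0},{"grip":0,"dx":-1,"dy":-0.5,"dz":0,"rx":0,"ry":0,"rz":0},{"grip":0,"dx":0,"dy":0,"dz":0,"rx":0,"ry":0,"rz":0}]'; python3 -c "
from h import *
o=st();S=snap('scene','s40');crop(S,'s40c',(200,85,390,275),4);T=snap('top');crop(T,'t40',(160,120,440,310),2.8 and 3 - 0)
p=np.load('caddy.npy')
"; python3 -c "
import cv2;im=cv2.imread('pics/t40.png');print(im.shape);cv2.imwrite('pics/t41.png',im[:, :800])"
```

```text
time: 65.35
tool_pos: [0.3419, -0.3293, 0.2289]
ee_rot: [3.14, 0.003, 1.575]
wrist_force: [1.3, -0.3, 1.1]
width: 0.0007
t 65.35 p [ 0.3419 -0.3293  0.2289] rpy [3.14   0.0034 1.5754] F [ 1.3 -0.3  1.1] w 0.0007
(570, 840, 3)
```

View pics/s40c.png

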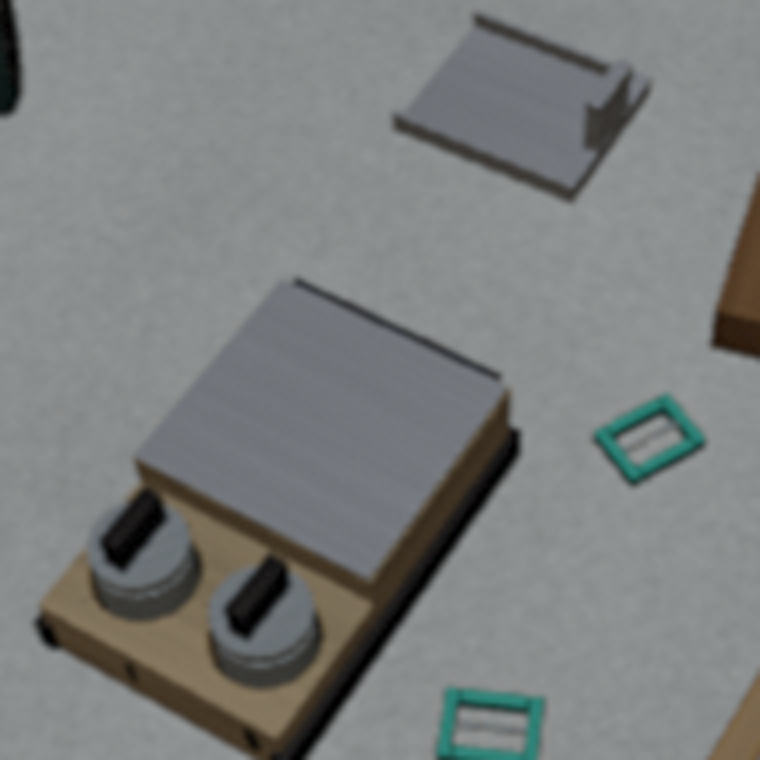

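View pics/t41.png

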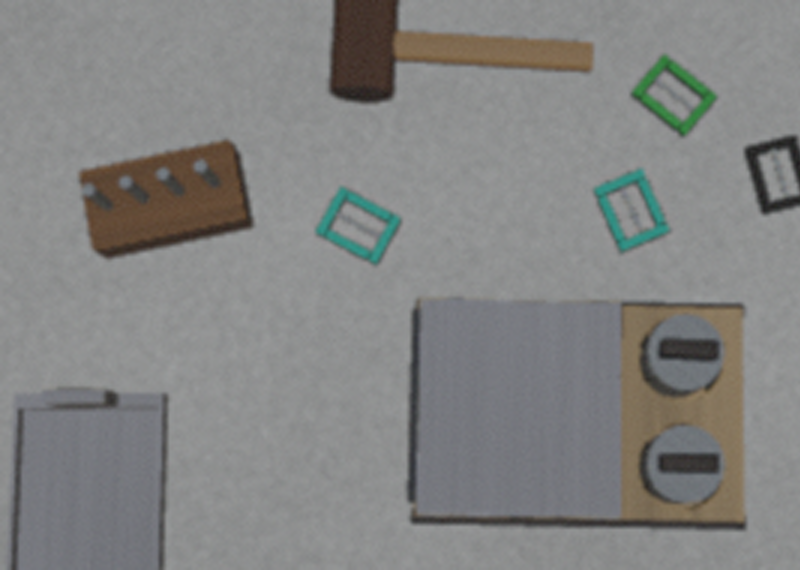

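View pics/s40.png

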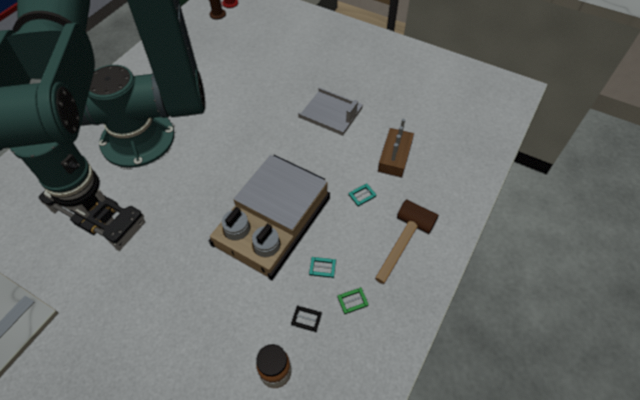

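The flap lies flat on the rim. Both canisters are seated with their bars in line with the long side, the tray is flat and clear of the caddy, and the bystanders have not moved. I'm handing it in.

```bash
python3 -c "
from h import *
st();print(robot.close_job())"
```

```text
t 65.45 p [ 0.3427 -0.328   0.2291] rpy [3.1395e+00 3.0000e-03 1.5777e+00] F [ 1.  -0.2  0.7] w 0.0005
the job is handed in; nothing more can be done
None
```

I restocked the caddy and handed the job in at about 65 s; the hand-in gave no verdict.

**What I did:**
- **Tray:** I tipped it over the compartment (lip inside, about 52°), and all four of its buckles slid in. I set the empty tray back flat near where it started.
- **Loose buckle:** There was one brass buckle on the bench. It had been knocked a few centimetres aside, so I measured it again, then dropped it in. I left the black, green and turquoise look-alikes alone.
- **Flap:** I swung it shut from behind and pressed it down.
- **Canisters:** I started both crosswise in their wells and twisted them down until the bars were in line with the long side.

**Last checks:**
- **Canister depth:** With about 35 N on each bar, the tops read about 118 mm above the bench, which matches fully home.
- **Canister angle and centring:** The bars were about 3° off the long side or less. By camera the canisters sit within about 1–2 mm of the well centres, but I had no exact reading of that.
- **Flap:** It stopped at rim height (about 85 mm) under 26 N, and the pictures show it flat.
- **Rest of the scene:** The tray is level and clear of the caddy. The mallet and punch block show in place in the closing overhead picture, and the glue jar in the wider scene view. The arm was clear of everything.

**What disagreed:**
- **Well position:** My first fit of the wells was about 3 mm off from the wrist camera. I used the wrist view, corrected for a small sideways offset.
- **Tray grip:** The tray touched the bench about 12 mm earlier than the grip height implied. It may have slipped in the grip, and that contact reached about 45 N at the fingers.

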